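# Secure sample bottles on a bench shaker

### The job

Get the shaker ready for a run: stand all the amber sample bottles upright in one row on the platform's black rubber mat, in front of the padded backstop. Then stretch the retaining spring along the front of the bottles with the spring puller, keeping the fingers off the spring, and catch its hook on the headed anchor post; after that turn the star wheel clockwise (seen from above), spoke by spoke, until it stops, so that the backstop closes up to the bottles, and finish with the puller lying in its tray and the clear cup and the squat jar left where they stand.

Things in the scene. Friction and masses are not known exactly. Their poses are not given: they have to be found in the camera images.
- shaker: Bench shaker, fixed, front to the robot. Origin on the bench under the bottle row; x points to its back (away from the robot), y to its left seen from the robot, z up. White housing, aluminium platform: top at z = 80 mm, x -98..118, y -185..245 mm. Behind the backstop a grey guide rail 30 mm high.
- mat (a point): Centre of the black rubber mat on the platform (shaker x = -22, y = 14 mm; 64 x 222 mm in x, y; level with the platform top, 80 mm above the bench). The bottles belong on it in one row along shaker y, centres near its middle line; four fit at a pitch of 52 mm from shaker y = 95 mm downwards (95, 43, -9, -61).
- backstop_face (a point): Middle of the front face of the backstop behind the bottle row: padded bar 222 mm long (y), 18 mm thick, from 8 to 45 mm above the platform. The star wheel drives it 3.0 mm towards the robot (shaker -x) per rad: face at shaker x = +12 mm when the wheel reads 0, -6 mm at 6.0. It pushes the bottles ahead of it.
- wheel (a joint): Angle of the star wheel, rad, 0 to 6.0, growing clockwise seen from above; hard stop at 6.0 (fully wound). Vertical axis, 5 spokes 72 degrees apart; at 0 one spoke points to shaker -x (towards the robot). Turns with about 0.1 N m and stays where it is left. The spokes on the robot's side move towards shaker +y.
- wheel_hub (a point): Centre of the star wheel, on its axis at mid-height of the spokes, 140 mm above the bench (shaker x = 20, y = 185 mm). Spokes 9 mm thick, reaching 62 mm from the axis, black ball ends to 70 mm; hub 28 mm diameter, 22 mm high. A grey half cover, top at 162 mm, hides the wheel's back part from 27 mm behind the axis.
- spring: Retaining spring with hook end; steel coil 18 mm diameter. Origin on its swivel axis, x along the spring to its hook, z up. It stays level, 135 mm above the bench, and swivels about the vertical; at the start it is swung out to the robot's side of its line from anchor to post. Stretches 0 to 85 mm: force = 1.6 N + 130 N/m x stretch (6 N when hooked, 10 N with the mouth at the post).
- hook_eye (a point): Centre of the closed round pulling eye in the spring's end, 5 mm wire lying level, 23 mm clear opening; 185 mm from the swivel axis when slack, more by the stretch. The puller's pin goes into it from above.
- hook_mouth (a point): Middle of the mouth of the J hook, on the spring's line 29.5 mm beyond the eye's centre: a gap 26 mm long between the eye and the return tip, open to the spring's +y side (towards the bottles). The post enters here sideways when the stretched spring is swung from the robot's side onto its line; then the spring is let shorten.
- hook_seat (a point): Where the post's axis lies in the bend when hooked, 60.5 mm beyond the eye's centre. The J hook of 5 mm wire: straight shank 12 mm off the line on the spring's -y side, bend of 12 mm centre-line radius about a point 56 mm beyond the eye's centre, return tip on the +y side ending 45 mm beyond the eye, 16 mm off the line.
- anchor (a point): Swivel axis of the spring at its height, 135 mm (shaker x = -65, y = 125 mm). The hooked spring runs along shaker x = -65 mm in front of the mat.
- post_mid (a point): Axis of the anchor post at the spring's height, 135 mm (shaker x = -65, y = -155 mm): upright steel pin of 10 mm diameter with a 17 mm head from 141 to 146 mm above the bench. 280 mm from the anchor, so the hooked spring is stretched by 34.5 mm.
- puller: Spring puller, 189 mm long, 160 g. Wooden handle 90 x 24 x 36 mm (x, y, z), origin at the centre of its underside; from its +x end an 8 mm steel rod runs at z = 31 mm to x = 140 mm and there turns down into an 8 mm pin with a round end at z = 0. It lies on its underside and pin tip. In use the rod passes over the head of the post.
- tool_tray: Grey tray for the puller, fixed, 250 x 130 x 14 mm outside, walls and floor 5 mm; origin at the centre of its underside, x along its length. The puller starts in it, tip towards the tray's +x end, about 45 mm back from the middle.
- bottle1: Amber sample bottle with a white cap, 46 mm diameter, 104 mm high, about 180 g, heavy at the bottom; cap 35 mm diameter from 74 to 104 mm. Origin at the centre of its underside, z up. Two to four of the four bottles are present.
- bottle2: Amber sample bottle with a white cap, 46 mm diameter, 104 mm high, about 180 g, heavy at the bottom; cap 35 mm diameter from 74 to 104 mm. Origin at the centre of its underside, z up. Two to four of the four bottles are present.
- bottle3: Amber sample bottle with a white cap, 46 mm diameter, 104 mm high, about 180 g, heavy at the bottom; cap 35 mm diameter from 74 to 104 mm. Origin at the centre of its underside, z up. Two to four of the four bottles are present.
- bottle4: Amber sample bottle with a white cap, 46 mm diameter, 104 mm high, about 180 g, heavy at the bottom; cap 35 mm diameter from 74 to 104 mm. Origin at the centre of its underside, z up. Two to four of the four bottles are present.
- cup: Clear plastic cup, 74 mm diameter at the rim, 95 mm high; origin under its centre. Not part of the job.
- jar: Squat glass jar, 66 mm diameter, 60 mm high; origin under its centre. Not part of the job.

How it is judged:
By the outcome, as a careful person would: the job done as asked, in the order asked, and still so for the second after the job is handed in, with the robot touching nothing.
Of bottle1, bottle2, bottle3, bottle4 only 2 to 4 are there at a start; the rules pass over those that are not, and their reading is None.
At some moment in a run one of bottle1, bottle2, bottle3, bottle4 may be knocked a few centimetres aside while the robot is not near it.
It also fails if it takes over 210 s, if anything falls off the work surface, if the arm or the gripper's body presses on something with over 40 N, if the wrist force passes 120 N, or if a joint passes its speed limit or range.

### The arm

A 6-joint arm with a two-finger parallel gripper is mounted at the origin on the work surface. World frame = base frame: x ahead of the robot, y to its left, z up, the work surface at z = 0. Lengths are in m, angles in rad, forces in N, time in s.
With the tool pointing down it reaches from about 0.35 to 0.925 m from the base axis. Payload 6.4 kg.
Tool frame: the origin (TCP) lies midway between the tips of the shut fingers; the grasp point (between the pads) lies 19 mm behind it (ctrl.pinch_z is the distance from the TCP to the grasp point, in m); z points along the fingers, y is the line along which they close (so a half turn about z gives the same grasp; the last joint's range is limited). The gripper opens to 85 mm and grips with 20 to 120 N. Pads are 22 mm wide; open, the fingers measure 114 mm over their backs; the gripper's body (76 mm by 85 mm) begins 54 mm behind the grasp point. The pads swing forward as they close: fully open they stand 13 mm farther back than shut.
Start: joints at [-1.345, 0.245, 1.558, -0, 1.339, -0.174], TCP at [0.253, -0.599, 0.2] pointing down, gripper open.
Joint ranges: [-3.13, 3.13], [-1.02, 2.26], [0.13, 2.54], [-0.95, 4.09], [0.21, 2.88], [-2.74, 2.74]. Speed limits (rad/s): [2.57, 2.57, 3.14, 3.14, 3.14, 3.14].

### API

Orientations are given as [roll, pitch, yaw] about the fixed x, y, z axes, in that order (R = Rz(yaw) Ry(pitch) Rx(roll)).
In Python, from plant import ctrl gives the robot as it stands.
- The arm moves only by the tool carry_out, never from a script. Its arguments are lists of equal length, an entry for each row: "offset": the shift along the world's x, y, z in m, a list of three; "twist": the turn about the world's z in rad. A call has 1 to 10 rows; each row shifts and turns the commanded pose from where the row before left it; what a row does not reach is not made up. A row lasts 1/10 s, in which the tool goes at most 50 mm and 8.59 degrees, less where a joint would pass 70% of its speed; a pose out of reach is approached as far as the arm can. A call is refused whole if a number of a shift passes 0.05 or a number of a turn 0.15, either way. A call with a gripper value outside its range is refused whole. "gripper" is the opening in per cent of the stroke, from 0 (shut) to 100 (fully open), set as the call begins (left out, the last holds). The fingers move at their own pace and stop on an object; "squeeze" is the grip in N (left out, the last holds). Time passes only in rows, so rows that do not move let the fingers close. It gives the time, the measured TCP pose, the force, the opening and the grip force at its end, in the units of the state.
- ctrl.observe(): the state, without advancing time (a new reading comes with each control period).
- ctrl.read_camera(name): name is "scene" or "top" or "wrist"; returns the picture (384x512x3 uint8, red, green, blue); there is no depth.
- ctrl.camera_params(name): a dict with "fx", "fy", "cx", "cy" (pixels), "R" (3x3) and "t" (3): a world point X has camera coordinates R X + t; the wrist camera has in their place "hand_eye" (4x4, takes a point from camera to tool coordinates, whose origin is the TCP and whose axes are the flange's). Camera axes: x right, y down, z forward; pixel columns grow to the right and rows downward; lengths in m; the calibration is good to about 2 mm. A picture is of the moment at which its call begins: read the wrist's pose just before it. camera_params takes no time and is no camera call.
- ctrl.job_done(): hands the job in; it is judged then, once.
The state is a dict: "clock": time; "joint_positions": joint angles; "joint_velocities": joint speeds; "effort": joint torques, N m; "position": TCP position; "orientation": TCP orientation; "ft_force": force on the tool from outside, world axes, zero at the start; "torque": the same for the moment, N m; "finger_gap": finger opening in m; "gripper_force": force on a finger pad.
Only numpy, scipy, OpenCV 4.12 (cv2) and the standard library are available. Lean on these libraries where they do the work, as an engineer would, in place of code of your own. Each camera call takes 0.05 s, during which the arm holds its last target. There are 200 camera calls.

## Working session

There is one attempt and no reset: what is moved stays moved. The work goes in short steps, Python scripts to look and compute and a tool call to move; the robot and the scene stay as the last step left them, time stands still between calls to the robot, and variables do not carry over. Pictures are saved under pics/ and viewed, at most 14 in all, crops included, and the job is handed in when it is done.

Besides the shell and the picture viewer there is one more tool, called after "Request:" by a JSON object that holds its "method" and its "body", one argument or row to a line. carry_out: Moves the arm, as the interface text tells. Its arguments: {"type":"object","properties":{"offset":{"type":"array","items":{"type":"array","items":{"type":"number"}}},"twist":{"type":"array","items":{"type":"number"}},"gripper":{"type":"number"},"squeeze":{"type":"number"}},"required":["offset","twist"]}

```bash
ls; mkdir -p pics; cat > h.py <<'E'
from plant import ctrl
import numpy as np, cv2
def snap(n,f):
    im=ctrl.read_camera(n); cv2.imwrite('pics/'+f,im[:,:,::-1]); return im
def ray(n,u,v,z):
    p=ctrl.camera_params(n); R=np.array(p['R']);t=np.array(p['t'])
    d=R.T@np.array([(u-p['cx'])/p['fx'],(v-p['cy'])/p['fy'],1]); c=-R.T@t
    return c+d*(z-c[2])/d[2]
def proj(n,X):
    p=ctrl.camera_params(n); c=np.array(p['R'])@np.array(X)+np.array(p['t'])
    return np.array([p['fx']*c[0]/c[2]+p['cx'],p['fy']*c[1]/c[2]+p['cy']])
E
python3 - <<'E'
from h import *
for n in('scene','top'):
    im=snap(n,n+'0.png'); p=ctrl.camera_params(n); R=np.array(p['R']); print(n,p['fx'],p['cx'],p['cy'],-R.T@np.array(p['t']),R.round(3).tolist())
    cv2.imwrite(f'pics/{n}0b.png',cv2.resize(im[:,:,::-1],(800,600),interpolation=cv2.INTER_CUBIC))
o=ctrl.observe(); print(o['position'],o['orientation'],o['clock'],ctrl.pinch_z)
E
```

```text
pics
scene 348.54878310648473 252.7577360758286 186.30158999768835 [ 1.1405265  -0.3841423   0.80796158] [[0.475, 0.88, 0.018], [0.596, -0.306, -0.743], [-0.648, 0.363, -0.669]]
top 481.0681773783532 255.481861808928 190.7602589155662 [ 0.35979369 -0.00930282  1.56904879] [[0.001, -1.0, 0.004], [-0.997, -0.001, -0.073], [0.073, -0.004, -0.997]]
[ 0.25284974 -0.59819374  0.1991712 ] [-3.13985001e+00 -2.52344560e-04  3.99771307e-01] 0.1 0.0187
```

View pics/scene0b.png

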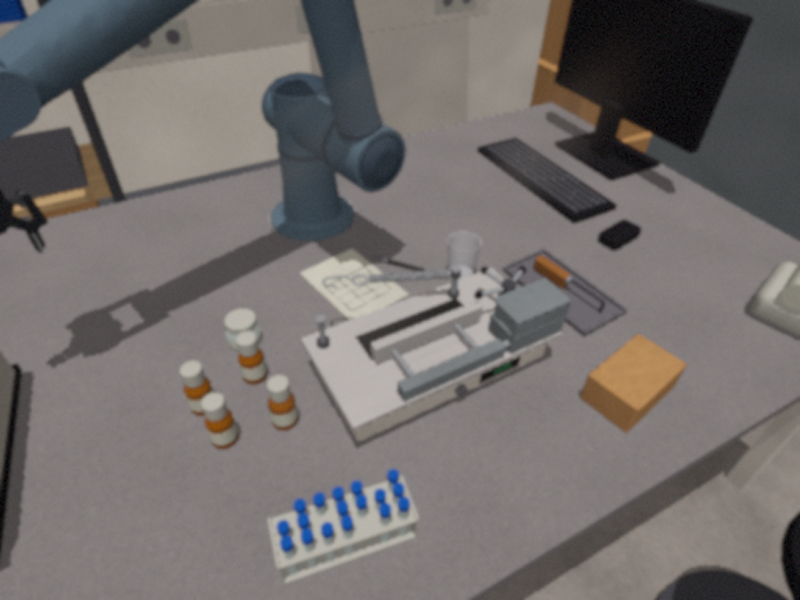

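View pics/top0b.png

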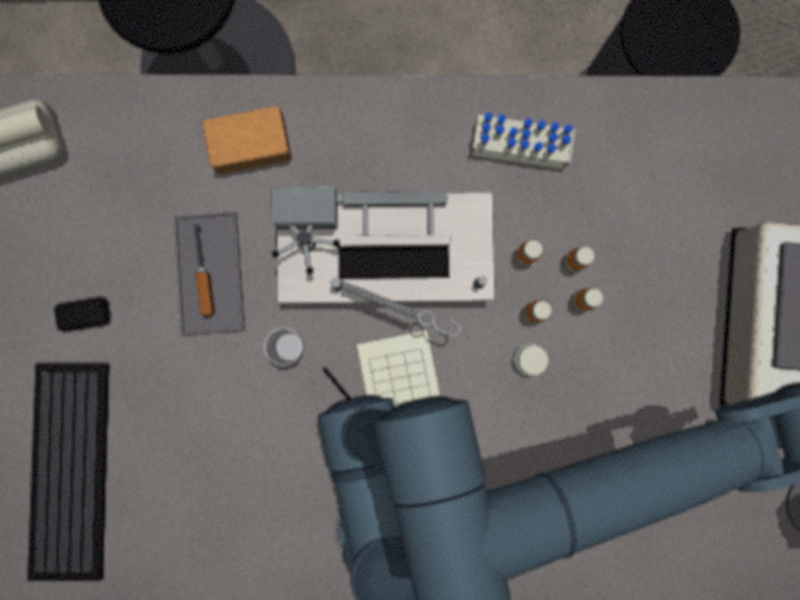

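The pictures show all four bottles standing right of the shaker, with their caps at about (532,247), (582,257), (541,311) and (590,298) in the 800-px top view. The jar is at (531,360), the puller handle at (205,292) in the tray, the spring eye near (427,320) and the post at (480,282).

```bash
python3 - <<'E'
from h import *
im=cv2.imread('pics/top0.png'); s=.64
g=im.astype(int)
# caps by threshold
m=((g.min(2)>150)).astype(np.uint8); n,l,st,c=cv2.connectedComponentsWithStats(m)
for i in range(1,n):
    if 40<st[i,4]<20000 and 320<c[i][0]<400 and 130<c[i][1]<250: print('cap',c[i].round(1),st[i].tolist(),ray('top',*c[i],.104).round(4))
P={'post':(480,282,.146),'anchor':(336,284,.14),'hub':(305,238,.151),'c1':(493,193,.08),'c2':(495,302,.08),'c3':(278,303,.08),'m1':(449,247,.08),'m2':(449,277,.08),'m3':(340,277,.08),'eye':(427,320,.135),
'jar':(531,360,.06),'cup':(284,347,.095),'h1':(203,270,.036),'h2':(208,316,.036),'tip':(198,227,.036),'t1':(177,216,.014),'t2':(236,212,.014),'t3':(243,331,.014),'t4':(183,335,.014)}
for k,(u,v,z) in P.items(): print(k,ray('top',u*s,v*s,z).round(4))
a=im[110:235,160:330]; cv2.imwrite('pics/c1.png',cv2.resize(a,None,fx=4.7,fy=4.7,interpolation=cv2.INTER_CUBIC))
E
```

```text
cap [341.5 158.7] [337, 154, 10, 10, 83] [ 0.5659 -0.279   0.104 ]
cap [374.5 163. ] [370, 158, 10, 11, 82] [ 0.5528 -0.3803  0.104 ]
cap [380.  189.8] [375, 185, 11, 10, 86] [ 0.4703 -0.3958  0.104 ]
cap [347.  197.9] [342, 193, 11, 10, 85] [ 0.4455 -0.2945  0.104 ]
cap [341.3 230. ] [333, 221, 18, 19, 256] [ 0.3477 -0.2758  0.104 ]
post [ 0.4946 -0.1686  0.146 ]
anchor [0.491  0.1057 0.14  ]
hub [0.5777 0.1643 0.151 ]
c1 [ 0.6804 -0.2033  0.08  ]
c2 [ 0.461  -0.2055  0.08  ]
c3 [0.4585 0.2253 0.08  ]
m1 [ 0.571  -0.1145  0.08  ]
m2 [ 0.5108 -0.1143  0.08  ]
m3 [0.5105 0.1026 0.08  ]
eye [ 0.4227 -0.0681  0.135 ]
jar [ 0.3461 -0.2793  0.06  ]
cup [0.3712 0.2101 0.095 ]
h1 [0.5289 0.3866 0.036 ]
h2 [0.4346 0.3745 0.036 ]
tip [0.6178 0.3986 0.036 ]
t1 [0.6446 0.4488 0.014 ]
t2 [0.6533 0.3258 0.014 ]
t3 [0.4048 0.3072 0.014 ]
t4 [0.3963 0.4308 0.014 ]
```

View pics/c1.png

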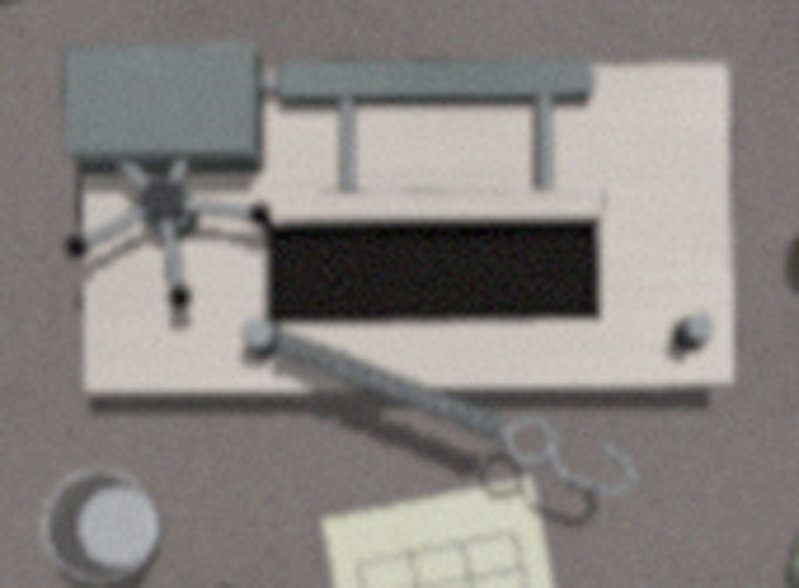

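The crop shows the eye centre at (530,440), post head at (698,330), anchor at (260,337), hub at (166,200), one spoke's ball at (178,297), and the mat corners. Next I fit the shaker pose to these points.

```bash
python3 - <<'E'
from h import *
from scipy.optimize import least_squares
pts=[((730,63),(118,-185,80)),((735,383),(-98,-185,80)),((86,387),(-98,245,80)),((269,225),(10,125,80)),((596,218),(10,-97,80)),((600,316),(-54,-97,80)),((270,321),(-54,125,80)),((698,330),(-65,-155,146)),((260,337),(-65,125,143)),((166,200),(20,185,151))]
W=lambda q,s:np.array([q[0]+np.cos(q[2])*s[0]/1e3-np.sin(q[2])*s[1]/1e3,q[1]+np.sin(q[2])*s[0]/1e3+np.cos(q[2])*s[1]/1e3,s[2]/1e3])
use=[p for i,p in enumerate(pts) if i not in(3,4)]
f=lambda q:np.concatenate([proj('top',W(q,s))-np.array([160+u[0]/4.7,110+u[1]/4.7]) for u,s in use])
r=least_squares(f,[.56,-.02,0]); print(r.x,f(r.x).reshape(-1,2).round(1).tolist())
q=r.x
for n,s in dict(post=(-65,-155,135),anchor=(-65,125,135),hub=(20,185,140),s1=(-22,95,80),s2=(-22,43,80),s3=(-22,-9,80),s4=(-22,-61,80)).items(): print(n,W(q,s).round(4))
e=ray('top',160+530/4.7,110+440/4.7,.135); a=W(q,(-65,125,135)); print('eye',e,np.linalg.norm(e-a), np.degrees(np.arctan2(*(e-a)[1::-1])))
b=ray('top',160+178/4.7,110+297/4.7,.14); h=W(q,(20,185,140)); print('ball',b,b-h)
E
```

```text
[ 0.56102968 -0.01921193  0.01076893] [[0.1, -0.1], [0.3, 0.5], [-0.2, 1.0], [0.5, 0.9], [-0.7, 0.5], [0.8, -0.8], [-0.2, -1.3], [-0.7, -0.7]]
post [ 0.4977 -0.1749  0.135 ]
anchor [0.4947 0.1051 0.135 ]
hub [0.579 0.166 0.14 ]
s1 [0.538  0.0755 0.08  ]
s2 [0.5386 0.0235 0.08  ]
s3 [ 0.5391 -0.0284  0.08  ]
s4 [ 0.5397 -0.0804  0.08  ]
eye [ 0.42620204 -0.06657848  0.135     ] 0.18481657738799737 -111.75005611347899
ball [0.51656647 0.15707876 0.14      ] [-6.24698379e-02 -8.91395872e-03 -1.11022302e-16]
```

Request:
{"method": "carry_out", "body": {
  "offset": [
    [0.031, 0.032, 0],
    [0.031, 0.032, 0],
    [0.031, 0.032, 0],
    [0.031, 0.032, 0],
    [0.031, 0.032, 0],
    [0.031, 0.032, 0],
    [0.031, 0.032, 0],
    [0.031, 0.032, 0],
    [0.031, 0.032, 0],
    [0.031, 0.031, 0]
  ],
  "twist": [0.12, 0.12, 0.12, 0.12, 0.12, 0.12, 0.12, 0.12, 0.12, 0.1],
  "gripper": 72
}}

```text
clock: 1.1
position: [0.5638, -0.278, 0.1998]
orientation: [-3.141, -0.0, 1.584]
ft_force: [0.3, -1.6, 0.1]
finger_gap: 0.0615
gripper_force: 0.0
```

Request:
{"method": "carry_out", "body": {
  "offset": [
    [0, 0, 0],
    [0, 0, 0]
  ],
  "twist": [0, 0]
}}

```text
clock: 1.3
position: [0.5632, -0.2788, 0.1996]
orientation: [-3.141, -0.0, 1.581]
ft_force: [-0.1, 0.2, 0.0]
finger_gap: 0.0614
gripper_force: 0.0
```

```bash
python3 - <<'E'
from h import *
o=ctrl.observe(); im=snap('wrist','w1.png'); print(o['position'],o['orientation'],o['finger_gap'],o['joint_positions'])
p=ctrl.camera_params('wrist');print({k:np.round(v,3).tolist() for k,v in p.items()})
E
```

```text
[ 0.56322885 -0.27877177  0.19955245] [-3.14052594e+00 -3.53842801e-04  1.58137244e+00] 0.06137946744812325 [-6.39579619e-01  1.96939254e-01  1.61539487e+00 -3.74822006e-04
  1.33032182e+00 -6.50066457e-01]
{'fx': 275.8, 'fy': 275.8, 'cx': 255.616, 'cy': 187.723, 'hand_eye': [[0.001, -0.95, -0.312, 0.08], [1.0, 0.001, 0.0, -0.0], [0.0, -0.312, 0.95, -0.173], [0.0, 0.0, 0.0, 1.0]]}
```

View pics/w1.png

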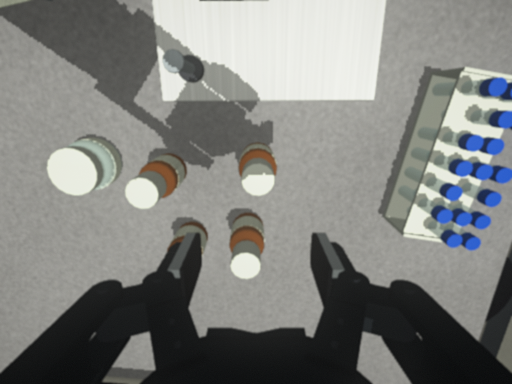

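The wrist view shows caps at (257,183), (143,192) and (245,265), the fourth partly behind the finger, and the post head at (175,61).

```bash
cat >> h.py <<'E'
from scipy.spatial.transform import Rotation as Ro
def wray(pos,rpy,u,v,z):
    p=ctrl.camera_params('wrist');H=np.array(p['hand_eye']);R=Ro.from_euler('xyz',rpy).as_matrix()
    d=R@H[:3,:3]@np.array([(u-p['cx'])/p['fx'],(v-p['cy'])/p['fy'],1]); c=R@H[:3,3]+np.array(pos)
    return c+d*(z-c[2])/d[2]
E
python3 - <<'E'
from h import *
P=[.56323,-.27877,.19955];O=[-3.14053,-.00035,1.58137]
im=cv2.imread('pics/w1.png').astype(int)
m=((im.min(2)>185)).astype(np.uint8); n,l,st,c=cv2.connectedComponentsWithStats(m)
for i in range(1,n):
    if 100<st[i,4]<4000: print(c[i].round(1),st[i].tolist(),wray(P,O,*c[i],.104).round(4))
print('post',wray(P,O,175,61,.146))
E
```

```text
[168.8  80.1] [157, 47, 29, 54, 725] [ 0.4826 -0.1849  0.104 ]
[482.5  73.8] [461, 67, 51, 14, 314] [ 0.7665 -0.1765  0.104 ]
[472.4 114.1] [442, 89, 70, 49, 1497] [ 0.7665 -0.2117  0.104 ]
[460.7 151.7] [434, 140, 58, 24, 448] [ 0.7641 -0.2475  0.104 ]
[ 71.4 171.3] [47, 148, 50, 47, 1784] [ 0.3771 -0.2719  0.104 ]
[442.4 173.8] [425, 163, 37, 21, 326] [ 0.7511 -0.2701  0.104 ]
[258.  183.8] [242, 173, 32, 23, 548] [ 0.5653 -0.2829  0.104 ]
[141.1 193.1] [125, 178, 33, 31, 788] [ 0.4445 -0.2943  0.104 ]
[428.1 192. ] [418, 184, 23, 16, 165] [ 0.7407 -0.2897  0.104 ]
[466.  199.9] [459, 194, 14, 13, 115] [ 0.7818 -0.2978  0.104 ]
[418.2 224.9] [404, 204, 37, 38, 637] [ 0.7377 -0.327   0.104 ]
[245.1 265.6] [231, 253, 29, 26, 596] [ 0.552 -0.38   0.104]
post [ 0.50089894 -0.17365799  0.146     ]
```

Request:
{"method": "carry_out", "body": {
  "offset": [
    [0.002, -0.002, -0.026],
    [0, 0, -0.035],
    [0, 0, -0.035],
    [0, 0, -0.031],
    [0, 0, 0]
  ],
  "twist": [0, 0, 0, 0, 0]
}}

```text
clock: 1.85
position: [0.5606, -0.2806, 0.0677]
orientation: [-3.133, -0.006, 1.577]
ft_force: [-1.0, 0.2, -0.3]
finger_gap: 0.0612
gripper_force: 0.0
```

Request:
{"method": "carry_out", "body": {
  "offset": [
    [0, 0, 0],
    [0, 0, 0],
    [0, 0, 0],
    [0, 0, 0],
    [0, 0, 0]
  ],
  "twist": [0, 0, 0, 0, 0],
  "gripper": 0,
  "squeeze": 40
}}

```text
clock: 2.35
position: [0.5655, -0.282, 0.0742]
orientation: [3.14, 0.001, 1.58]
ft_force: [0.1, 0.1, 0.3]
finger_gap: 0.0005
gripper_force: 0.0
```

Request:
{"method": "carry_out", "body": {
  "offset": [
    [0, 0, 0.04],
    [0, 0, 0.045],
    [0, 0, 0.045],
    [0, 0, 0.045]
  ],
  "twist": [0, 0, 0, 0]
}}

```text
clock: 2.75
position: [0.5648, -0.2815, 0.2503]
orientation: [3.141, 0.0, 1.58]
ft_force: [0.4, -0.2, 0.6]
finger_gap: -0.0003
gripper_force: 0.0
```

```bash
python3 - <<'E'
from h import *
o=ctrl.observe(); im=snap('wrist','w2.png'); print(o['position'].tolist(),o['orientation'].tolist())
m=((im.min(2)>185)).astype(np.uint8); n,l,st,c=cv2.connectedComponentsWithStats(m)
for i in range(1,n):
    if 100<st[i,4]<4000 and c[i][0]<400: print(c[i].round(1),st[i].tolist(),wray(o['position'],o['orientation'],*c[i],.104).round(4))
E
```

```text
[0.5648448818176308, -0.28149088633697356, 0.25029684970691] [3.1413046580700428, 0.00023710999369530583, 1.5799668473348885]
[ 7.1 14.5] [0, 2, 22, 22, 250] [ 0.3116 -0.1247  0.104 ]
[177.9  76.9] [170, 53, 21, 45, 445] [ 0.4797 -0.1816  0.104 ]
[ 93.4 160. ] [72, 140, 43, 41, 1379] [ 0.3728 -0.274   0.104 ]
[255.9 166.6] [242, 155, 28, 25, 553] [ 0.5649 -0.28    0.104 ]
[155.8 177.2] [142, 164, 29, 27, 592] [ 0.4444 -0.2943  0.104 ]
[397.5 207.7] [385, 189, 33, 34, 526] [ 0.7423 -0.3311  0.104 ]
[182.8 251.3] [170, 241, 26, 22, 451] [ 0.4695 -0.3958  0.104 ]
```

View pics/w2.png

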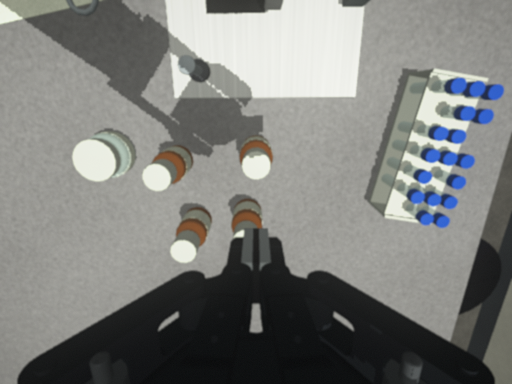

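The cap and the fingers lined up, but the grip closed to 0 without holding. I retry lower, on the body, and look before closing.

Request:
{"method": "carry_out", "body": {
  "offset": [
    [0, 0, -0.03],
    [0, 0, -0.03],
    [0, 0, -0.03],
    [0, 0, -0.03],
    [0, 0, -0.03],
    [0, 0, -0.025],
    [0, 0, -0.02],
    [0, 0, -0.01],
    [0, 0, 0]
  ],
  "twist": [0, 0, 0, 0, 0, 0, 0, 0, 0],
  "gripper": 75
}}

```text
clock: 3.7
position: [0.5641, -0.281, 0.0417]
orientation: [-3.139, -0.002, 1.58]
ft_force: [-1.3, -1.2, -0.1]
finger_gap: 0.0638
gripper_force: 0.0
```

Request:
{"method": "carry_out", "body": {
  "offset": [
    [0, 0, 0],
    [0, 0, 0],
    [0, 0, 0]
  ],
  "twist": [0, 0, 0],
  "gripper": 40,
  "squeeze": 50
}}

```text
clock: 4.0
position: [0.5658, -0.2825, 0.0449]
orientation: [3.14, 0.002, 1.58]
ft_force: [-2.2, -0.2, 3.5]
finger_gap: 0.0345
gripper_force: 15.9
```

```bash
python3 - <<'E'
from h import *
a=snap('wrist','w3.png'); b=snap('scene','s3.png')
c=np.hstack([a[:,:,::-1][:,50:450],cv2.resize(b[150:300,80:240,::-1],(400,384))]); cv2.imwrite('pics/w3c.png',c)
E
```

```text
(no output)
```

View pics/w3c.png

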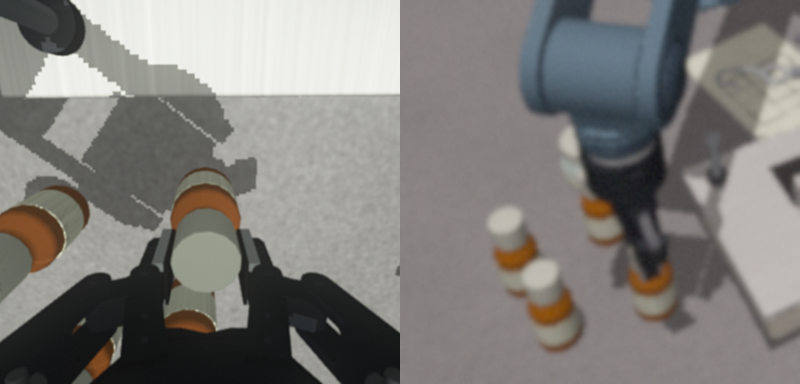

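The fingers now hold the cap (left picture, cap centre at about (207,250)), so I tighten and lift.

Request:
{"method": "carry_out", "body": {
  "offset": [
    [0, 0, 0],
    [0, 0, 0],
    [0, 0, 0]
  ],
  "twist": [0, 0, 0],
  "gripper": 10,
  "squeeze": 50
}}

```text
clock: 4.4
position: [0.5658, -0.2826, 0.0451]
orientation: [3.14, 0.002, 1.58]
ft_force: [-2.2, -1.3, 6.3]
finger_gap: 0.0335
gripper_force: 49.2
```

Request:
{"method": "carry_out", "body": {
  "offset": [
    [0, 0, 0.01],
    [0, 0, 0.02],
    [0, 0, 0.03],
    [0, 0, 0.035],
    [0, 0, 0.035],
    [0, 0, 0.035],
    [0, 0, 0.02],
    [0, 0, 0]
  ],
  "twist": [0, 0, 0, 0, 0, 0, 0, 0]
}}

```text
clock: 5.2
position: [0.5667, -0.2828, 0.2326]
orientation: [3.135, 0.004, 1.58]
ft_force: [1.6, -1.1, -1.4]
finger_gap: 0.0339
gripper_force: 50.1
```

```bash
python3 - <<'E'
from h import *
a=snap('wrist','w4.png'); b=snap('scene','s4.png')
c=np.hstack([a[:,:,::-1][:,50:450],cv2.resize(b[150:300,80:240,::-1],(400,384))]); cv2.imwrite('pics/w4c.png',c)
E
```

```text
(no output)
```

View pics/w4c.png

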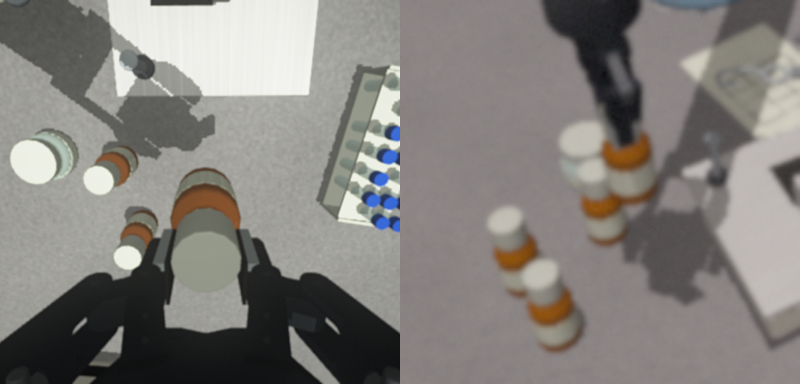

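Request:
{"method": "carry_out", "body": {
  "offset": [
    [-0.003, 0.02, 0],
    [-0.003, 0.035, 0],
    [-0.003, 0.045, 0],
    [-0.003, 0.048, 0],
    [-0.003, 0.048, 0],
    [-0.003, 0.048, 0],
    [-0.003, 0.045, 0],
    [-0.003, 0.035, 0],
    [-0.003, 0.022, 0],
    [-0.001, 0.01, 0]
  ],
  "twist": [0, 0, 0, 0, 0, 0, 0, 0, 0, 0]
}}

```text
clock: 6.3
position: [0.5349, 0.0769, 0.226]
orientation: [-3.138, -0.001, 1.583]
ft_force: [0.7, -1.0, -2.5]
finger_gap: 0.0334
gripper_force: 50.1
```

Request:
{"method": "carry_out", "body": {
  "offset": [
    [0, 0, -0.015],
    [0, 0, -0.025],
    [0, 0, -0.02],
    [0, 0, -0.01],
    [0, 0, 0],
    [0, 0, 0]
  ],
  "twist": [0, 0, 0, 0, 0, 0]
}}

```text
clock: 6.9
position: [0.5373, 0.0736, 0.1583]
orientation: [3.141, 0.0, 1.579]
ft_force: [-0.3, -0.4, -0.8]
finger_gap: 0.0334
gripper_force: 50.2
```

Now lower from 0.158 to 0.127 and release.

Request:
{"method": "carry_out", "body": {
  "offset": [
    [0.001, 0, -0.012],
    [0.001, 0, -0.011],
    [0, 0, -0.006],
    [0, 0, -0.002],
    [0, 0, 0]
  ],
  "twist": [0, 0, 0, 0, 0]
}}

```text
clock: 7.4
position: [0.5387, 0.0743, 0.1267]
orientation: [-3.141, -0.0, 1.58]
ft_force: [0.8, 0.3, -0.8]
finger_gap: 0.0339
gripper_force: 50.2
```

Request:
{"method": "carry_out", "body": {
  "offset": [
    [0, 0, 0],
    [0, 0, 0],
    [0, 0, 0]
  ],
  "twist": [0, 0, 0],
  "gripper": 52
}}

```text
clock: 7.7
position: [0.5396, 0.0742, 0.128]
orientation: [3.14, 0.0, 1.58]
ft_force: [-0.5, -0.4, -0.3]
finger_gap: 0.0445
gripper_force: 0.0
```

Request:
{"method": "carry_out", "body": {
  "offset": [
    [0, 0, 0.01],
    [0, 0, 0.025],
    [0, 0, 0.035],
    [0, 0, 0.03],
    [0, 0, 0]
  ],
  "twist": [0, 0, 0, 0, 0]
}}

```text
clock: 8.2
position: [0.5422, 0.0741, 0.2339]
orientation: [3.13, 0.001, 1.58]
ft_force: [0.3, -0.3, 1.1]
finger_gap: 0.0445
gripper_force: 0.0
```

```bash
cat >> h.py <<'E'
def caps(z=.104,lo=100,hi=1500,xr=(.40,.62),yr=(-.45,.12)):
    o=ctrl.observe(); im=ctrl.read_camera('wrist')
    m=((im.min(2)>180)).astype(np.uint8); n,l,st,c=cv2.connectedComponentsWithStats(m)
    for i in range(1,n):
        if lo<st[i,4]<hi:
            X=wray(o['position'],o['orientation'],*c[i],z)
            if xr[0]<X[0]<xr[1] and yr[0]<X[1]<yr[1]: print(c[i].round(1),st[i].tolist(),X.round(4))
    return im
E
python3 - <<'E'
from h import *
print(ctrl.observe()['position'])
im=caps(.184); cv2.imwrite('pics/w5.png',im[:,:,::-1])
b=snap('scene','s5.png'); cv2.imwrite('pics/s5c.png',np.hstack([im[:,:,::-1],cv2.resize(b[140:300,180:380,::-1],None,fx=2.4,fy=2.4)])[:,200:])
E
```

```text
[0.54221702 0.07410237 0.23389116]
[254.8 201.3] [244, 196, 24, 12, 216] [0.5418 0.0683 0.184 ]
[137.8 370. ] [123, 358, 30, 24, 474] [ 0.4169 -0.1277  0.184 ]
```

View pics/s5c.png

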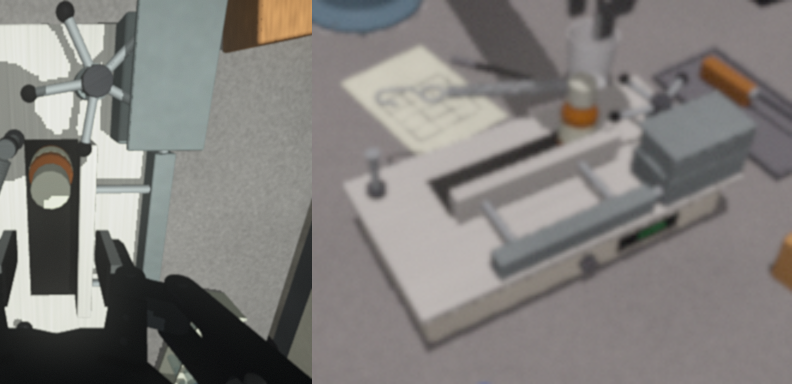

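Bottle 1 stands upright at the left end of the mat, left picture cap near (50,185). Next is the bottle at (0.4445, -0.294).

Request:
{"method": "carry_out", "body": {
  "offset": [
    [-0.01, -0.025, 0],
    [-0.01, -0.04, 0],
    [-0.01, -0.045, 0],
    [-0.01, -0.045, 0],
    [-0.01, -0.045, 0],
    [-0.01, -0.045, 0],
    [-0.01, -0.045, 0],
    [-0.01, -0.04, 0],
    [-0.01, -0.025, 0],
    [-0.005, -0.013, 0]
  ],
  "twist": [0, 0, 0, 0, 0, 0, 0, 0, 0, 0],
  "gripper": 74
}}

```text
clock: 9.3
position: [0.4425, -0.2951, 0.2256]
orientation: [-3.139, -0.002, 1.577]
ft_force: [-0.3, 0.5, 0.8]
finger_gap: 0.0634
gripper_force: 0.0
```

Request:
{"method": "carry_out", "body": {
  "offset": [
    [0, 0, 0],
    [0, 0, 0],
    [0, 0, 0]
  ],
  "twist": [0, 0, 0]
}}

```text
clock: 9.6
position: [0.4444, -0.2924, 0.2269]
orientation: [-3.141, -0.001, 1.581]
ft_force: [0.6, -0.6, 0.3]
finger_gap: 0.0631
gripper_force: 0.0
```

```bash
python3 - <<'E'
from h import *
print(ctrl.observe()['position']); caps()
E
```

```text
[ 0.44440616 -0.29239441  0.22692423]
[255.8 176.2] [241, 165, 31, 25, 620] [ 0.4442 -0.2962  0.104 ]
[346.7 241.2] [332, 232, 26, 23, 348] [ 0.555  -0.3763  0.104 ]
[275.2 254.5] [262, 243, 27, 24, 517] [ 0.4693 -0.3956  0.104 ]
```

Request:
{"method": "carry_out", "body": {
  "offset": [
    [0, -0.001, -0.03],
    [0, -0.001, -0.03],
    [0, -0.001, -0.03],
    [0, 0, -0.03],
    [0, 0, -0.03],
    [0, 0, -0.02],
    [0, 0, -0.01],
    [0, 0, -0.002],
    [0, 0, 0],
    [0, 0, 0]
  ],
  "twist": [0, 0, 0, 0, 0, 0, 0, 0, 0, 0]
}}

```text
clock: 10.65
position: [0.4449, -0.2974, 0.0466]
orientation: [3.14, 0.002, 1.58]
ft_force: [0.4, -0.1, 0.7]
finger_gap: 0.0628
gripper_force: 0.0
```

Request:
{"method": "carry_out", "body": {
  "offset": [
    [0, 0, 0],
    [0, 0, 0],
    [0, 0, 0],
    [0, 0, 0],
    [0, 0, 0]
  ],
  "twist": [0, 0, 0, 0, 0],
  "gripper": 10,
  "squeeze": 50
}}

```text
clock: 11.15
position: [0.4448, -0.2975, 0.0463]
orientation: [3.14, 0.001, 1.58]
ft_force: [0.7, 1.0, 5.9]
finger_gap: 0.0334
gripper_force: 50.1
```

Request:
{"method": "carry_out", "body": {
  "offset": [
    [0, 0, 0.01],
    [0, 0, 0.02],
    [0, 0, 0.03],
    [0, 0, 0.035],
    [0, 0, 0.035],
    [0, 0, 0.035],
    [0, 0, 0.02],
    [0, 0, 0],
    [0, 0, 0]
  ],
  "twist": [0, 0, 0, 0, 0, 0, 0, 0, 0]
}}

```text
clock: 12.05
position: [0.4434, -0.2962, 0.2291]
orientation: [-3.14, -0.001, 1.58]
ft_force: [-0.7, 0.2, -2.3]
finger_gap: 0.0332
gripper_force: 50.3
```

Request:
{"method": "carry_out", "body": {
  "offset": [
    [0.01, 0.02, 0],
    [0.01, 0.035, 0],
    [0.01, 0.04, 0],
    [0.01, 0.042, 0],
    [0.01, 0.042, 0],
    [0.01, 0.042, 0],
    [0.01, 0.04, 0],
    [0.01, 0.03, 0],
    [0.01, 0.017, 0],
    [0.005, 0.008, 0]
  ],
  "twist": [0, 0, 0, 0, 0, 0, 0, 0, 0, 0]
}}

```text
clock: 13.05
position: [0.5379, 0.021, 0.2274]
orientation: [-3.137, -0.001, 1.582]
ft_force: [-0.3, -0.9, -2.4]
finger_gap: 0.0338
gripper_force: 50.3
```

Request:
{"method": "carry_out", "body": {
  "offset": [
    [0, 0, -0.015],
    [0, 0, -0.025],
    [0, 0, -0.02],
    [0, 0, -0.01],
    [0, 0, 0],
    [0, 0, 0]
  ],
  "twist": [0, 0, 0, 0, 0, 0]
}}

```text
clock: 13.65
position: [0.5391, 0.0186, 0.1603]
orientation: [3.142, 0.0, 1.579]
ft_force: [0.3, -0.3, -1.5]
finger_gap: 0.0337
gripper_force: 50.3
```

Request:
{"method": "carry_out", "body": {
  "offset": [
    [0, 0, -0.012],
    [0, 0, -0.012],
    [0, 0, -0.007],
    [0, 0, -0.002],
    [0, 0, 0],
    [0, 0, 0]
  ],
  "twist": [0, 0, 0, 0, 0, 0]
}}

```text
clock: 14.25
position: [0.5393, 0.0192, 0.1274]
orientation: [3.141, 0.0, 1.58]
ft_force: [-0.2, -0.0, -2.6]
finger_gap: 0.033
gripper_force: 50.3
```

Request:
{"method": "carry_out", "body": {
  "offset": [
    [0, 0, 0],
    [0, 0, 0],
    [0, 0, 0]
  ],
  "twist": [0, 0, 0],
  "gripper": 52
}}

```text
clock: 14.55
position: [0.5394, 0.0192, 0.1278]
orientation: [3.14, 0.0, 1.58]
ft_force: [-0.6, 0.0, -0.4]
finger_gap: 0.0446
gripper_force: 0.0
```

Request:
{"method": "carry_out", "body": {
  "offset": [
    [0, 0, 0.01],
    [0, 0, 0.025],
    [0, 0, 0.035],
    [0, 0, 0.03],
    [0, 0, 0],
    [-0.01, -0.02, 0],
    [-0.01, -0.035, 0]
  ],
  "twist": [0, 0, 0, 0, 0, 0, 0]
}}

```text
clock: 15.25
position: [0.5187, -0.0351, 0.2275]
orientation: [3.141, -0.0, 1.583]
ft_force: [1.6, -0.9, 0.6]
finger_gap: 0.0443
gripper_force: 0.0
```

Request:
{"method": "carry_out", "body": {
  "offset": [
    [-0.01, -0.045, 0],
    [-0.01, -0.045, 0],
    [-0.01, -0.045, 0],
    [-0.01, -0.045, 0],
    [-0.01, -0.045, 0],
    [0, -0.045, 0],
    [0, -0.04, 0],
    [0, -0.03, 0],
    [0, -0.02, 0],
    [0, 0, 0]
  ],
  "twist": [0, 0, 0, 0, 0, 0, 0, 0, 0, 0],
  "gripper": 70
}}

```text
clock: 16.25
position: [0.4683, -0.3978, 0.2267]
orientation: [-3.141, -0.0, 1.577]
ft_force: [0.1, 0.7, 0.2]
finger_gap: 0.06
gripper_force: 0.0
```

Request:
{"method": "carry_out", "body": {
  "offset": [
    [0, 0, 0],
    [0, 0, 0]
  ],
  "twist": [0, 0]
}}

```text
clock: 16.45
position: [0.4691, -0.3947, 0.2271]
orientation: [-3.141, -0.001, 1.581]
ft_force: [-0.2, 0.2, -0.2]
finger_gap: 0.0595
gripper_force: 0.0
```

```bash
python3 - <<'E'
from h import *
print(ctrl.observe()['position']); im=caps()
E
```

```text
[ 0.46909004 -0.39465607  0.22705719]
[331.7 160.9] [317, 146, 31, 31, 743] [ 0.5519 -0.3802  0.104 ]
[256.1 175.9] [241, 165, 31, 24, 602] [ 0.4692 -0.3981  0.104 ]
```

Request:
{"method": "carry_out", "body": {
  "offset": [
    [0, -0.001, -0.03],
    [0, -0.001, -0.03],
    [0, 0, -0.03],
    [0, 0, -0.03],
    [0, 0, -0.03],
    [0, 0, -0.02],
    [0, 0, -0.01],
    [0, 0, -0.002],
    [0, 0, 0],
    [0, 0, 0]
  ],
  "twist": [0, 0, 0, 0, 0, 0, 0, 0, 0, 0]
}}

```text
clock: 17.5
position: [0.4699, -0.3985, 0.0469]
orientation: [3.14, 0.002, 1.58]
ft_force: [-0.9, 0.1, -0.1]
finger_gap: 0.0596
gripper_force: 0.0
```

Request:
{"method": "carry_out", "body": {
  "offset": [
    [0, 0, 0],
    [0, 0, 0],
    [0, 0, 0],
    [0, 0, 0],
    [0, 0, 0]
  ],
  "twist": [0, 0, 0, 0, 0],
  "gripper": 10,
  "squeeze": 50
}}

```text
clock: 18.0
position: [0.4697, -0.3986, 0.0465]
orientation: [3.14, 0.002, 1.58]
ft_force: [1.1, -0.8, 6.6]
finger_gap: 0.0335
gripper_force: 50.3
```

Request:
{"method": "carry_out", "body": {
  "offset": [
    [0, 0, 0.01],
    [0, 0, 0.02],
    [0, 0, 0.03],
    [0, 0, 0.035],
    [0, 0, 0.035],
    [0, 0, 0.035],
    [0, 0, 0.02],
    [0, 0, 0],
    [0, 0, 0]
  ],
  "twist": [0, 0, 0, 0, 0, 0, 0, 0, 0]
}}

```text
clock: 18.9
position: [0.4685, -0.3971, 0.2289]
orientation: [-3.14, -0.001, 1.58]
ft_force: [0.2, -0.1, -3.3]
finger_gap: 0.0336
gripper_force: 50.2
```

Request:
{"method": "carry_out", "body": {
  "offset": [
    [0.007, 0.02, 0],
    [0.007, 0.035, 0],
    [0.007, 0.045, 0],
    [0.008, 0.048, 0],
    [0.008, 0.048, 0],
    [0.008, 0.048, 0],
    [0.008, 0.045, 0],
    [0.007, 0.038, 0],
    [0.007, 0.025, 0],
    [0.004, 0.012, 0]
  ],
  "twist": [0, 0, 0, 0, 0, 0, 0, 0, 0, 0]
}}

```text
clock: 19.9
position: [0.5387, -0.0313, 0.2274]
orientation: [-3.137, -0.002, 1.582]
ft_force: [-0.8, -0.3, -3.3]
finger_gap: 0.0334
gripper_force: 50.2
```

Request:
{"method": "carry_out", "body": {
  "offset": [
    [0, 0, -0.015],
    [0, 0, -0.025],
    [0, 0, -0.02],
    [0, 0, -0.01],
    [0, 0, 0],
    [0, 0, 0]
  ],
  "twist": [0, 0, 0, 0, 0, 0]
}}

```text
clock: 20.5
position: [0.5401, -0.0345, 0.1603]
orientation: [3.142, 0.0, 1.579]
ft_force: [0.6, 0.0, -1.1]
finger_gap: 0.0336
gripper_force: 50.2
```

Request:
{"method": "carry_out", "body": {
  "offset": [
    [0, 0, -0.012],
    [0, 0, -0.012],
    [0, 0, -0.007],
    [0, 0, -0.002],
    [0, 0, 0],
    [0, 0, 0]
  ],
  "twist": [0, 0, 0, 0, 0, 0]
}}

```text
clock: 21.1
position: [0.5402, -0.0337, 0.1273]
orientation: [3.141, 0.0, 1.58]
ft_force: [-0.8, 0.1, -1.1]
finger_gap: 0.0338
gripper_force: 50.2
```

Request:
{"method": "carry_out", "body": {
  "offset": [
    [0, 0, 0],
    [0, 0, 0],
    [0, 0, 0]
  ],
  "twist": [0, 0, 0],
  "gripper": 52
}}

```text
clock: 21.4
position: [0.5404, -0.0339, 0.1277]
orientation: [3.141, 0.0, 1.58]
ft_force: [-0.4, -0.5, 0.2]
finger_gap: 0.0446
gripper_force: 0.0
```

Request:
{"method": "carry_out", "body": {
  "offset": [
    [0, 0, 0.01],
    [0, 0, 0.025],
    [0, 0, 0.035],
    [0, 0, 0.03],
    [0, 0, 0],
    [0.001, -0.02, 0],
    [0.002, -0.035, 0]
  ],
  "twist": [0, 0, 0, 0, 0, 0, 0]
}}

```text
clock: 22.1
position: [0.543, -0.0879, 0.2276]
orientation: [3.141, -0.0, 1.583]
ft_force: [0.5, 0.1, -0.1]
finger_gap: 0.0446
gripper_force: 0.0
```

Request:
{"method": "carry_out", "body": {
  "offset": [
    [0.001, -0.045, 0],
    [0.001, -0.045, 0],
    [0.001, -0.045, 0],
    [0.001, -0.045, 0],
    [0.002, -0.042, 0],
    [0.002, -0.035, 0],
    [0.001, -0.024, 0],
    [0, -0.01, 0],
    [0, 0, 0],
    [0, 0, 0]
  ],
  "twist": [0, 0, 0, 0, 0, 0, 0, 0, 0, 0],
  "gripper": 74
}}

```text
clock: 23.1
position: [0.552, -0.3787, 0.227]
orientation: [-3.141, -0.001, 1.58]
ft_force: [0.1, -0.3, -0.3]
finger_gap: 0.0634
gripper_force: 0.0
```

Request:
{"method": "carry_out", "body": {
  "offset": [
    [0, 0, 0],
    [0, 0, 0]
  ],
  "twist": [0, 0]
}}

```text
clock: 23.3
position: [0.5523, -0.3786, 0.2274]
orientation: [3.141, -0.0, 1.581]
ft_force: [-0.6, 0.3, 1.0]
finger_gap: 0.0634
gripper_force: 0.0
```

```bash
python3 - <<'E'
from h import *
print(ctrl.observe()['position']); im=caps()
E
```

```text
[ 0.55229873 -0.37855308  0.22740613]
[255.7 175.8] [241, 164, 30, 26, 619] [ 0.5521 -0.3821  0.104 ]
```

Request:
{"method": "carry_out", "body": {
  "offset": [
    [0, -0.001, -0.03],
    [0, -0.001, -0.03],
    [0, 0, -0.03],
    [0, 0, -0.03],
    [0, 0, -0.03],
    [0, 0, -0.02],
    [0, 0, -0.01],
    [0, 0, -0.002],
    [0, 0, 0],
    [0, 0, 0]
  ],
  "twist": [0, 0, 0, 0, 0, 0, 0, 0, 0, 0]
}}

```text
clock: 24.35
position: [0.553, -0.3825, 0.047]
orientation: [3.14, 0.002, 1.58]
ft_force: [0.1, 0.4, 0.1]
finger_gap: 0.0635
gripper_force: 0.0
```

Request:
{"method": "carry_out", "body": {
  "offset": [
    [0, 0, 0],
    [0, 0, 0],
    [0, 0, 0],
    [0, 0, 0],
    [0, 0, 0]
  ],
  "twist": [0, 0, 0, 0, 0],
  "gripper": 10,
  "squeeze": 50
}}

```text
clock: 24.85
position: [0.5526, -0.3825, 0.0465]
orientation: [3.14, 0.001, 1.58]
ft_force: [-0.2, 0.2, 6.5]
finger_gap: 0.0335
gripper_force: 50.3
```

Request:
{"method": "carry_out", "body": {
  "offset": [
    [0, 0, 0.01],
    [0, 0, 0.02],
    [0, 0, 0.03],
    [0, 0, 0.035],
    [0, 0, 0.035],
    [0, 0, 0.035],
    [0, 0, 0.02],
    [0, 0, 0],
    [0, 0, 0]
  ],
  "twist": [0, 0, 0, 0, 0, 0, 0, 0, 0]
}}

```text
clock: 25.75
position: [0.5516, -0.3813, 0.2291]
orientation: [-3.14, -0.001, 1.58]
ft_force: [0.5, -0.3, -1.7]
finger_gap: 0.0335
gripper_force: 49.9
```

Request:
{"method": "carry_out", "body": {
  "offset": [
    [-0.001, 0.02, 0],
    [-0.001, 0.03, 0],
    [-0.001, 0.038, 0],
    [-0.001, 0.04, 0],
    [-0.002, 0.04, 0],
    [-0.002, 0.038, 0],
    [-0.001, 0.035, 0],
    [-0.001, 0.03, 0],
    [-0.001, 0.018, 0],
    [-0.001, 0.008, 0]
  ],
  "twist": [0, 0, 0, 0, 0, 0, 0, 0, 0, 0]
}}

```text
clock: 26.75
position: [0.5385, -0.0826, 0.2275]
orientation: [-3.137, -0.002, 1.582]
ft_force: [-0.3, 0.6, -2.0]
finger_gap: 0.0332
gripper_force: 50.0
```

Request:
{"method": "carry_out", "body": {
  "offset": [
    [0, 0, -0.015],
    [0, 0, -0.025],
    [0, 0, -0.02],
    [0, 0, -0.01],
    [0, 0, 0],
    [0, 0, 0]
  ],
  "twist": [0, 0, 0, 0, 0, 0]
}}

```text
clock: 27.35
position: [0.5402, -0.0854, 0.1602]
orientation: [3.142, 0.0, 1.579]
ft_force: [-0.0, 0.1, -0.7]
finger_gap: 0.0333
gripper_force: 50.1
```

Request:
{"method": "carry_out", "body": {
  "offset": [
    [0, 0, -0.012],
    [0, 0, -0.012],
    [0, 0, -0.007],
    [0, 0, -0.002],
    [0, 0, 0],
    [0, 0, 0]
  ],
  "twist": [0, 0, 0, 0, 0, 0]
}}

```text
clock: 27.95
position: [0.5402, -0.0848, 0.1273]
orientation: [3.141, 0.0, 1.58]
ft_force: [-1.3, -0.6, -2.3]
finger_gap: 0.0334
gripper_force: 50.0
```

Request:
{"method": "carry_out", "body": {
  "offset": [
    [0, 0, 0],
    [0, 0, 0],
    [0, 0, 0]
  ],
  "twist": [0, 0, 0],
  "gripper": 52
}}

```text
clock: 28.25
position: [0.5403, -0.0848, 0.1276]
orientation: [3.141, 0.0, 1.58]
ft_force: [-0.2, -0.9, -0.1]
finger_gap: 0.0446
gripper_force: 0.0
```

Request:
{"method": "carry_out", "body": {
  "offset": [
    [0, 0, 0.01],
    [0, 0, 0.025],
    [0, 0, 0.035],
    [0, 0, 0.03],
    [0, 0.02, 0],
    [0, 0.03, 0]
  ],
  "twist": [0, 0, 0, 0, 0, -0.05]
}}

```text
clock: 28.85
position: [0.5411, -0.0355, 0.2299]
orientation: [3.137, 0.001, 1.526]
ft_force: [-0.2, 1.0, -0.6]
finger_gap: 0.0443
gripper_force: 0.0
```

Request:
{"method": "carry_out", "body": {
  "offset": [
    [-0.006, 0.042, 0],
    [-0.006, 0.042, 0],
    [-0.006, 0.042, 0],
    [-0.006, 0.042, 0],
    [-0.006, 0.042, 0],
    [-0.006, 0.042, 0],
    [-0.006, 0.042, 0],
    [-0.006, 0.042, 0],
    [-0.006, 0.042, 0],
    [-0.004, 0.03, 0]
  ],
  "twist": [-0.14, -0.14, -0.14, -0.14, -0.14, -0.14, -0.14, -0.14, -0.14, -0.14],
  "gripper": 70
}}

```text
clock: 29.85
position: [0.4814, 0.3754, 0.2282]
orientation: [-3.141, -0.001, 0.127]
ft_force: [-0.5, 0.8, -0.2]
finger_gap: 0.0597
gripper_force: 0.0
```

Request:
{"method": "carry_out", "body": {
  "offset": [
    [0, 0.008, 0],
    [0, 0, 0],
    [0, 0, 0]
  ],
  "twist": [0, 0, 0]
}}

```text
clock: 30.15
position: [0.4824, 0.3801, 0.2275]
orientation: [3.141, -0.0, 0.132]
ft_force: [0.3, 0.0, 1.1]
finger_gap: 0.0596
gripper_force: 0.0
```

```bash
python3 - <<'E'
from h import *
o=ctrl.observe(); print(o['position'].tolist(),o['orientation'].tolist()); a=snap('wrist','w6.png'); b=snap('scene','s6.png')
cv2.imwrite('pics/w6c.png',np.hstack([cv2.resize(a[:,:,::-1],(440,330)),cv2.resize(b[130:290,170:340,::-1],(351,330))]))
E
```

```text
[0.4824180922919801, 0.38005607970113053, 0.22749078715905713] [3.1412052850105843, -0.00024889239389191964, 0.13165910146898985]
```

View pics/w6c.png

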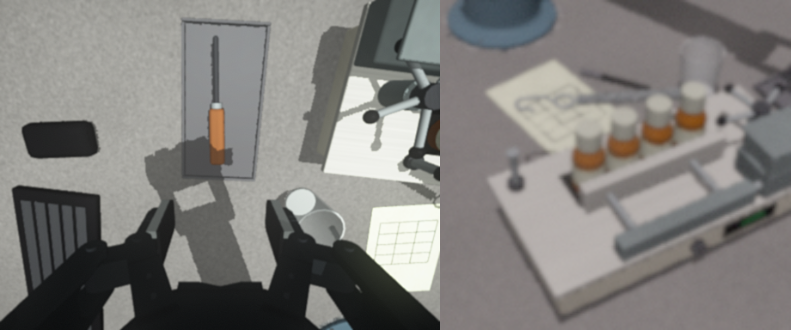

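All four bottles stand in a row (right view). In the left view the handle runs from (217,108) to (218,164), with the rod end at (216,38).

```bash
python3 - <<'E'
from h import *
P=[.48242,.38006,.22749];O=[3.1412,-.00025,.13166];k=512/440
a=cv2.imread('pics/w6.png'); hsv=cv2.cvtColor(a,cv2.COLOR_BGR2HSV); m=cv2.inRange(hsv,(5,120,60),(20,255,255)); n,l,st,c=cv2.connectedComponentsWithStats(m)
for i in range(1,n):
    if st[i,4]>300: print(st[i],c[i])
x,y,w,h,_=max((s for s in st[1:]),key=lambda s:s[4])
A=wray(P,O,x+w/2,y,.041);B=wray(P,O,x+w/2,y+h,.041); T=wray(P,O,216*k,38*k,.037)
print(A,B,(A+B)/2,np.linalg.norm(A-B),np.arctan2(*(A-B)[1::-1]),T,np.arctan2(*(T-B)[1::-1]),np.linalg.norm(T-B))
E
```

```text
[ 244  127   17   64 1028] [252.07684825 158.42898833]
[0.52497159 0.38949308 0.041     ] [0.43909134 0.37836519 0.041     ] [0.48203147 0.38392913 0.041     ] 0.08659819460331275 0.12885657431974792 [0.619984   0.40322592 0.037     ] 0.13657801137567582 0.18263681992178651
```

Request:
{"method": "carry_out", "body": {
  "offset": [
    [0, 0.003, -0.02],
    [0, 0.001, -0.035],
    [0, 0, -0.04],
    [0, 0, -0.04],
    [0, 0, -0.035],
    [0, 0, -0.025],
    [0, 0, -0.015],
    [0, 0, -0.01],
    [0, 0, 0],
    [0, 0, 0]
  ],
  "twist": [0, 0, 0, 0, 0, 0, 0, 0, 0, 0],
  "gripper": 60
}}

```text
clock: 31.25
position: [0.4832, 0.3852, 0.0085]
orientation: [-3.141, -0.002, 0.131]
ft_force: [0.4, -0.2, -0.3]
finger_gap: 0.0511
gripper_force: 0.0
```

Request:
{"method": "carry_out", "body": {
  "offset": [
    [0, 0, -0.003],
    [0, 0, 0],
    [0, 0, 0]
  ],
  "twist": [0, 0, 0]
}}

```text
clock: 31.55
position: [0.4824, 0.3851, 0.0048]
orientation: [-3.141, -0.001, 0.131]
ft_force: [0.3, -0.2, -0.2]
finger_gap: 0.0513
gripper_force: 0.0
```

```bash
python3 - <<'E'
from h import *
o=ctrl.observe(); print(o['position'].tolist(),o['orientation'].tolist(),o['ft_force']); a=snap('wrist','w7.png'); b=snap('scene','s7.png')
cv2.imwrite('pics/w7c.png',np.hstack([a[:,60:460,::-1],cv2.resize(b[130:222,300:400,::-1],(400,384),interpolation=cv2.INTER_CUBIC)]))
E
```

```text
[0.48236488088126755, 0.3851098636960628, 0.004767194781828327] [-3.1412851502639123, -0.0008471178037758875, 0.1310978865114223] [ 0.26068057 -0.19285837 -0.23831348]
```

View pics/w7c.png

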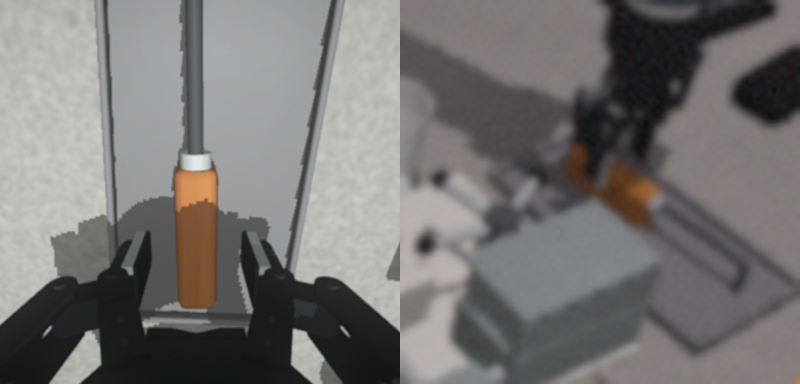

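The handle lies centred between the fingers, handle at x≈196 and fingers at 150 and 242. I go down in small steps while watching the force.

Request:
{"method": "carry_out", "body": {
  "offset": [
    [0, 0, -0.002],
    [0, 0, -0.002],
    [0, 0, 0]
  ],
  "twist": [0, 0, 0]
}}

```text
clock: 31.95
position: [0.4817, 0.3847, -0.0003]
orientation: [3.141, 0.001, 0.131]
ft_force: [-0.3, -0.8, 0.3]
finger_gap: 0.051
gripper_force: 0.0
```

Request:
{"method": "carry_out", "body": {
  "offset": [
    [0, 0, -0.002],
    [0, 0, -0.002],
    [0, 0, 0]
  ],
  "twist": [0, 0, 0]
}}

```text
clock: 32.25
position: [0.4818, 0.3847, -0.0043]
orientation: [3.141, 0.001, 0.131]
ft_force: [0.2, -0.3, -0.1]
finger_gap: 0.051
gripper_force: 0.0
```

Request:
{"method": "carry_out", "body": {
  "offset": [
    [0, 0, -0.001],
    [0, 0, -0.001],
    [0, 0, 0]
  ],
  "twist": [0, 0, 0]
}}

```text
clock: 32.55
position: [0.482, 0.3849, -0.006]
orientation: [3.142, 0.0, 0.131]
ft_force: [0.0, -0.2, 0.9]
finger_gap: 0.0518
gripper_force: 0.0
```

Request:
{"method": "carry_out", "body": {
  "offset": [
    [0, 0, -0.002],
    [0, 0, -0.002],
    [0, 0, 0]
  ],
  "twist": [0, 0, 0]
}}

```text
clock: 32.85
position: [0.4818, 0.3847, -0.0103]
orientation: [3.141, 0.001, 0.131]
ft_force: [-0.5, 0.4, -0.4]
finger_gap: 0.0513
gripper_force: 0.0
```

Request:
{"method": "carry_out", "body": {
  "offset": [
    [0, 0, 0],
    [0, 0, 0],
    [0, 0, 0],
    [0, 0, 0],
    [0, 0, 0],
    [0, 0, 0]
  ],
  "twist": [0, 0, 0, 0, 0, 0],
  "gripper": 5,
  "squeeze": 100
}}

```text
clock: 33.45
position: [0.4824, 0.3851, -0.0094]
orientation: [-3.141, -0.001, 0.131]
ft_force: [-0.0, 0.7, 3.9]
finger_gap: 0.0219
gripper_force: 99.4
```

Request:
{"method": "carry_out", "body": {
  "offset": [
    [0, 0, 0.01],
    [0, 0, 0.02],
    [0, 0, 0.02],
    [0, 0, 0.01],
    [0, 0, 0],
    [0, 0, 0]
  ],
  "twist": [0, 0, 0, 0, 0, 0]
}}

```text
clock: 34.05
position: [0.4815, 0.3846, 0.0495]
orientation: [3.141, 0.001, 0.131]
ft_force: [-0.4, -0.3, -1.1]
finger_gap: 0.0217
gripper_force: 98.9
```

```bash
python3 - <<'E'
from h import *
o=ctrl.observe(); print(o['position'].tolist(),o['orientation'].tolist(),o['ft_force'],o['torque']); a=snap('wrist','w8.png')
H=np.array(ctrl.camera_params('wrist')['hand_eye']);p=ctrl.camera_params('wrist')
for X in [(.14,0,-.03),(.14,0,-.01),(.14,0,0),(0.049,0,-.03)]:
    c=H[:3,:3].T@(np.array(X)-H[:3,3]); print(X,p['fx']*c[0]/c[2]+p['cx'],p['fy']*c[1]/c[2]+p['cy'])
cv2.imwrite('pics/w8c.png',a[:,100:400,::-1])
E
```

```text
[0.48147667002247935, 0.3845838009987759, 0.04949673889893081] [3.1411632322829437, 0.0011628151848142032, 0.13099760689087225] [-0.44269645 -0.33985883 -1.09453146] [ 0.02266453  0.03159481 -0.00794956]
(0.14, 0, -0.03) 255.57740713500291 -52.21583631494602
(0.14, 0, -0.01) 255.5701445485131 -31.385223672491634
(0.14, 0, 0) 255.56722249392038 -23.004161715218004
(0.049, 0, -0.03) 255.462422667942 158.0095161390863
```

View pics/w8c.png

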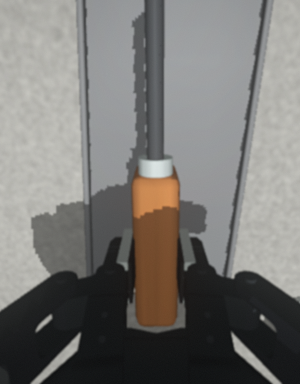

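The puller is held level with its rod on the tool axis (column 255), underside 14.4 mm above the TCP. I raise it and carry it over to the eye.

Request:
{"method": "carry_out", "body": {
  "offset": [
    [0, 0, 0.02],
    [0, 0, 0.035],
    [0, 0, 0.04],
    [0, 0, 0.04],
    [0, 0, 0.025],
    [0, 0, 0.01],
    [0, -0.01, 0],
    [-0.002, -0.025, 0],
    [-0.004, -0.035, 0],
    [-0.004, -0.042, 0]
  ],
  "twist": [0, 0, 0, 0, 0, 0, 0, 0.05, 0.1, 0.11]
}}

```text
clock: 35.1
position: [0.4701, 0.2712, 0.2165]
orientation: [-3.141, 0.006, 0.397]
ft_force: [0.4, -0.8, -1.6]
finger_gap: 0.0216
gripper_force: 98.7
```

Request:
{"method": "carry_out", "body": {
  "offset": [
    [-0.004, -0.044, 0],
    [-0.004, -0.044, 0],
    [-0.004, -0.044, 0],
    [-0.004, -0.044, 0],
    [-0.004, -0.044, 0],
    [-0.004, -0.044, 0],
    [-0.004, -0.044, 0],
    [-0.004, -0.044, 0],
    [-0.004, -0.042, 0],
    [-0.004, -0.038, 0]
  ],
  "twist": [0.11, 0.11, 0.11, 0.11, 0.11, 0.11, 0.11, 0.11, 0.11, 0.11]
}}

```text
clock: 36.1
position: [0.4298, -0.1605, 0.2171]
orientation: [-3.137, -0.002, 1.494]
ft_force: [0.6, 1.5, -1.2]
finger_gap: 0.0216
gripper_force: 98.7
```

Request:
{"method": "carry_out", "body": {
  "offset": [
    [-0.004, -0.03, 0],
    [0, -0.02, 0],
    [0, -0.01, 0],
    [0, 0, 0],
    [0, 0, 0],
    [0, 0, 0]
  ],
  "twist": [0.09, 0, 0, 0, 0, 0]
}}

```text
clock: 36.7
position: [0.4279, -0.218, 0.2196]
orientation: [-3.141, -0.001, 1.582]
ft_force: [0.5, -0.0, -1.6]
finger_gap: 0.0215
gripper_force: 98.8
```

```bash
python3 - <<'E'
from h import *
o=ctrl.observe(); print(o['position'].tolist(),o['orientation'].tolist(),o['finger_gap'])
a=snap('wrist','w9.png'); b=snap('top','t9.png')
cv2.imwrite('pics/w9c.png',np.hstack([a[0:384,80:430,::-1],cv2.resize(b[140:225,220:320,::-1],(450,384),interpolation=cv2.INTER_CUBIC)]))
E
```

```text
[0.42794573790467566, -0.21797972465468324, 0.21963106999753063] [-3.1408750733993474, -0.0008314265224802497, 1.582249671746345] 0.021545927582434062
```

View pics/w9c.png

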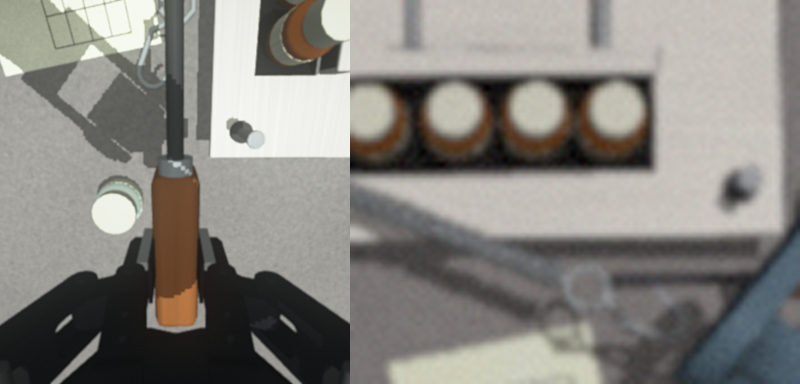

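The top crop shows the eye unmoved at full-image (272.7,203.5) and the dark rod line ending just right of it. I check the rod end against the prediction.

```bash
python3 - <<'E'
from h import *
b=cv2.imread('pics/t9.png')
p=proj('top',(.4264,-.0775,.265)); print(p, 'composite',(p[0]-220)*4.5+350,(p[1]-140)*384/85)
cv2.imwrite('pics/t9c.png',cv2.resize(b[190:220,255:305],None,fx=14,fy=14,interpolation=cv2.INTER_CUBIC))
print(b[194:212,272:300:2].mean(2).astype(int))
E
```

```text
[278.69852539 201.33538957] composite 614.1433642588307 277.0916422940489
[[ 67  66  67  66  67  65  69  72  65  69  65  67  65  67]
 [ 70  68  74  66  64  68  70  66  69  69  69  69  68  66]
 [ 81  77  82  78  83  80  77  76  83  79  81  83  79  80]
 [102 100 100  99 102  98  97  99 100 101  99 100 100 101]
 [119 121 112 113 111 111 109 112 112 109 113 110 112 110]
 [126 123 115 110 103 107 108 108 107 106 107 105 108 109]
 [122 119 127  93  90  90  90  88  90  84  87  89  85  83]
 [117 115 120  78  70  66  67  71  68  71  70  66  63  62]
 [113 111 117  78  64  64  65  71  76  70  76  74  74  68]
 [114 113 120  93  82  84  84  85  99  98 100  95 101  97]
 [117 112 129 112 103 104 104 108 121 115 111 114 112 115]
 [111 117 138 128 112 114 116 114 121 125 116 108 110 119]
 [117 117 133 125 116 119 113 113 119 131 111  97  96 115]
 [122 122 122 125 112 112 113 114 118 115  97  80  82 108]
 [117 115 107 107 105 116 112 113 114  95  85  77  67  96]
 [112 110 110  95 106 114 112 113 106  81  76  75  68  88]
 [120 116 110  98  99 116 118 113  92  69  69  80  72  86]
 [145 117 113 105 106 119 124 107  78  72  73  78  70  77]]
```

View pics/t9c.png

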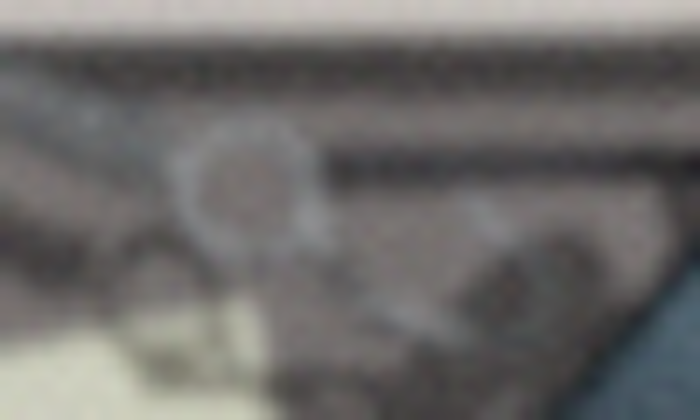

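Request:
{"method": "carry_out", "body": {
  "offset": [
    [0.001, 0.007, 0],
    [0, 0.006, 0],
    [0, 0, -0.02],
    [0, 0, -0.03],
    [0, 0, -0.015],
    [0, 0, 0],
    [0, 0, 0]
  ],
  "twist": [0, 0, 0, 0, 0, 0, 0]
}}

```text
clock: 37.5
position: [0.4294, -0.2058, 0.1557]
orientation: [3.141, 0.0, 1.582]
ft_force: [-0.4, 0.9, -1.9]
finger_gap: 0.0219
gripper_force: 98.8
```

Request:
{"method": "carry_out", "body": {
  "offset": [
    [0, 0, -0.01],
    [0, 0, -0.01],
    [0, 0, -0.01],
    [0, 0, 0]
  ],
  "twist": [0, 0, 0, 0]
}}

```text
clock: 37.9
position: [0.4279, -0.2052, 0.1232]
orientation: [-3.139, -0.002, 1.581]
ft_force: [0.2, -0.6, -1.5]
finger_gap: 0.0221
gripper_force: 98.8
```

Request:
{"method": "carry_out", "body": {
  "offset": [
    [0, 0, -0.008],
    [0, 0, -0.007],
    [0, 0, 0],
    [0, 0, 0]
  ],
  "twist": [0, 0, 0, 0]
}}

```text
clock: 38.3
position: [0.429, -0.2061, 0.11]
orientation: [-3.141, -0.0, 1.581]
ft_force: [-0.6, 0.9, -1.2]
finger_gap: 0.0219
gripper_force: 98.8
```

```bash
python3 - <<'E'
from h import *
o=ctrl.observe(); print(o['position'].tolist(),o['ft_force'],o['torque'])
a=snap('top','t10.png')
cv2.imwrite('pics/t10c.png',cv2.resize(a[185:225,250:310,::-1],None,fx=8,fy=8,interpolation=cv2.INTER_CUBIC))
E
```

```text
[0.4290010664300463, -0.2060702905500529, 0.11002367906699972] [-0.58486528  0.89114555 -1.24243075] [-0.02410395 -0.03484896 -0.0265902 ]
```

Request:
{"method": "carry_out", "body": {
  "offset": [
    [-0.003, -0.007, 0],
    [-0.003, -0.007, 0],
    [-0.003, -0.008, 0],
    [-0.003, -0.007, 0],
    [-0.002, -0.005, 0],
    [0, 0, 0],
    [0, 0, 0]
  ],
  "twist": [0, 0, 0, 0, 0, 0, 0]
}}

```text
clock: 39.05
position: [0.415, -0.2399, 0.11]
orientation: [3.141, -0.001, 1.58]
ft_force: [1.4, 5.1, -1.7]
finger_gap: 0.0214
gripper_force: 98.8
```

```bash
python3 - <<'E'
from h import *
o=ctrl.observe(); print(o['position'].tolist(),o['ft_force'],o['torque'],o['orientation'])
a=snap('top','t11.png')
cv2.imwrite('pics/t11c.png',cv2.resize(np.hstack([a[165:225,220:320,::-1]]),(800,480),interpolation=cv2.INTER_CUBIC))
E
```

```text
[0.4149526066459751, -0.2398750506886853, 0.10999110244477804] [ 1.37396715  5.07503347 -1.69298187] [ 0.8374056  -0.36807633 -0.31161467] [ 3.14149748e+00 -1.27796856e-03  1.58000758e+00]
```

View pics/t11c.png

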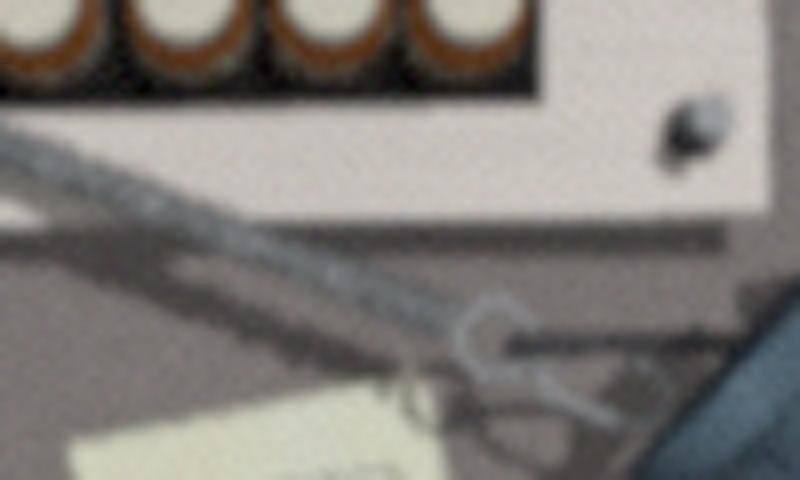

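The pin is in the eye at (500,340) and the force is 5.3 N, matching about 28 mm of stretch. I pull on to about 66 mm.

Request:
{"method": "carry_out", "body": {
  "offset": [
    [-0.003, -0.007, 0],
    [-0.003, -0.007, 0],
    [-0.003, -0.008, 0],
    [-0.003, -0.007, 0],
    [-0.002, -0.006, 0],
    [0, 0, 0],
    [0, 0, 0]
  ],
  "twist": [0, 0, 0, 0, 0, 0, 0]
}}

```text
clock: 39.8
position: [0.401, -0.2732, 0.1094]
orientation: [3.142, -0.005, 1.579]
ft_force: [3.3, 10.2, -1.7]
finger_gap: 0.0218
gripper_force: 98.8
```

```bash
python3 - <<'E'
from h import *
o=ctrl.observe(); P=o['position']; f=o['ft_force']; print(P.tolist(),f,np.hypot(f[0],f[1]),o['orientation'])
pin=P[:2]+np.array([-.0028,.138]); A=np.array([.4947,.1051]); d=pin-A; print(pin,np.linalg.norm(d),np.degrees(np.arctan2(-d[0],-d[1])))
E
```

```text
[0.4009880718541564, -0.2731983241962841, 0.1093789107447111] [ 3.28109783 10.2051771  -1.73225231] 10.71966616351871 [ 3.14151701 -0.00505821  1.57917028]
[ 0.39818807 -0.13519832] 0.25895527970283 21.882061944967738
```

I have used all 14 pictures, so from here I check by numbers only. I swing the spring at constant radius to about 6° off its line.

Request:
{"method": "carry_out", "body": {
  "offset": [
    [0.009, -0.003, 0],
    [0.008, -0.003, 0],
    [0.008, -0.003, 0],
    [0.008, -0.002, 0],
    [0.007, -0.002, 0],
    [0.007, -0.001, 0],
    [0.008, -0.001, 0],
    [0.008, -0.001, 0],
    [0.007, -0.001, 0],
    [0, 0, 0]
  ],
  "twist": [0, 0, 0, 0, 0, 0, 0, 0, 0, 0]
}}

```text
clock: 40.8
position: [0.4709, -0.2896, 0.109]
orientation: [-3.139, -0.006, 1.582]
ft_force: [0.8, 9.5, -1.9]
finger_gap: 0.022
gripper_force: 98.8
```

```bash
python3 - <<'E'
from h import *
o=ctrl.observe(); P=o['position']; f=o['ft_force']; print(P.tolist(),f,np.hypot(f[0],f[1]),o['orientation'])
pin=P[:2]+np.array([-.0028,.138]); A=np.array([.4947,.1051]); d=pin-A; print(pin,np.linalg.norm(d),np.degrees(np.arctan2(-d[0],-d[1])))
u=d/np.linalg.norm(d); e=pin-.0075*u; n=np.array([-u[1],u[0]]) # n: towards bottles (+x)
po=np.array([.4977,-.1749])-e; print('post rel eye along,lat',po@u,po@n)
a=snap('top','t12.png')
g=a[175:215,270:330].mean(2).astype(int)
for X in [(*(A+u*.25),.135),(.4977,-.1749,.146),(.4977,-.1749,.135)]: print(proj('top',X))
b=snap('wrist','w12.png')
E
```

```text
[0.47094689648196486, -0.2895765505526752, 0.10898109064680023] [ 0.81758386  9.46093798 -1.86936505] 9.496198762156373 [-3.13947959 -0.00571053  1.58173446]
[ 0.4681469  -0.15157655] 0.2580463503133876 5.9062199400653554
post rel eye along,lat 0.027658610760500874 0.03179622043382253
[298.48552772 189.35846691]
[309.31346137 179.45693207]
[308.8888036  179.81063155]
```

Request:
{"method": "carry_out", "body": {
  "offset": [
    [0.005, -0.001, 0],
    [0.005, -0.001, 0],
    [0.005, 0, 0],
    [0.004, 0, 0],
    [0, 0, 0]
  ],
  "twist": [0, 0, 0, 0, 0]
}}

```text
clock: 41.4
position: [0.4895, -0.2913, 0.1088]
orientation: [-3.139, -0.006, 1.582]
ft_force: [-0.2, 10.5, -1.1]
finger_gap: 0.0217
gripper_force: 98.8
```

Request:
{"method": "carry_out", "body": {
  "offset": [
    [0.004, 0, 0],
    [0.003, 0, 0],
    [0.003, 0, 0],
    [0, 0, 0],
    [0, 0, 0]
  ],
  "twist": [0, 0, 0, 0, 0]
}}

```text
clock: 41.9
position: [0.499, -0.2913, 0.1087]
orientation: [-3.138, -0.006, 1.582]
ft_force: [-0.2, 9.3, -2.1]
finger_gap: 0.0216
gripper_force: 98.8
```

```bash
cat > st.py <<'E'
from h import *
o=ctrl.observe(); P=o['position']; f=o['ft_force']; print(P.tolist(),f,np.hypot(f[0],f[1]),o['orientation'])
pin=P[:2]+np.array([-.0028,.138]); A=np.array([.4947,.1051]); d=pin-A
u=d/np.linalg.norm(d); e=pin-.0075*u; n=np.array([-u[1],u[0]])
po=np.array([.4977,-.1749])-e; print('post rel eye along,lat',po@u,po@n)
E
python3 st.py
```

```text
[0.4990328957070423, -0.2912980194542428, 0.10869032968922768] [-0.19032476  9.27318032 -2.06482608] 9.275133246234766 [-3.13809824 -0.0060642   1.58201661]
post rel eye along,lat 0.02911030360090466 0.001338931208993454
```

Request:
{"method": "carry_out", "body": {
  "offset": [
    [0.001, 0.004, 0],
    [0, 0.005, 0],
    [0, 0.005, 0],
    [0, 0.005, 0],
    [0, 0.005, 0],
    [0, 0, 0]
  ],
  "twist": [0, 0, 0, 0, 0, 0]
}}

```text
clock: 42.5
position: [0.5002, -0.2679, 0.1092]
orientation: [-3.139, -0.004, 1.583]
ft_force: [-0.2, 7.3, -1.4]
finger_gap: 0.0215
gripper_force: 98.8
```

Request:
{"method": "carry_out", "body": {
  "offset": [
    [0, 0.004, 0],
    [0, 0.004, 0],
    [0, 0, 0],
    [0, 0, 0]
  ],
  "twist": [0, 0, 0, 0]
}}

```text
clock: 42.9
position: [0.5003, -0.2607, 0.1094]
orientation: [-3.139, -0.003, 1.582]
ft_force: [-0.2, 6.0, -1.1]
finger_gap: 0.0217
gripper_force: 98.8
```

Request:
{"method": "carry_out", "body": {
  "offset": [
    [0, 0.003, 0],
    [0, 0.003, 0],
    [0, 0, 0],
    [0, 0, 0]
  ],
  "twist": [0, 0, 0, 0]
}}

```text
clock: 43.3
position: [0.5012, -0.2567, 0.1105]
orientation: [3.141, 0.001, 1.581]
ft_force: [0.5, -0.1, -1.8]
finger_gap: 0.0222
gripper_force: 98.8
```

```bash
python3 st.py
```

```text
[0.5011981105698609, -0.25669573899964493, 0.11049550270569819] [ 0.46438348 -0.08674611 -1.80702429] 0.47241602848838177 [3.14121529e+00 1.21040104e-03 1.58109919e+00]
post rel eye along,lat 0.06368505469098625 -0.0016266352801636381
```

The force dropped from 6 N to 0 within 6 mm, so the post now holds the hook. I lift the pin out and take the puller back to the tray.

Request:
{"method": "carry_out", "body": {
  "offset": [
    [-0.001, 0.003, 0],
    [0, 0, 0.008],
    [0, 0, 0.008],
    [0, 0, 0.012],
    [0, 0, 0.02],
    [0, 0, 0.03],
    [0, 0, 0.025],
    [0, 0, 0.01],
    [0, 0, 0],
    [0, 0, 0]
  ],
  "twist": [0, 0, 0, 0, 0, 0, 0, 0, 0, 0]
}}

```text
clock: 44.3
position: [0.4996, -0.2528, 0.2223]
orientation: [-3.14, -0.001, 1.581]
ft_force: [0.2, 0.3, -1.1]
finger_gap: 0.0218
gripper_force: 98.8
```

```bash
python3 - <<'E'
from h import *
o=ctrl.observe(); print(o['position'],o['ft_force'])
a=snap('top','t13.png'); g=a.mean(2)
# rod of spring between anchor and post: dark/grey coil on white platform: per-column darkest row at z .135
for y in (.06,.0,-.06,-.11,-.13,-.15):
    u,v=proj('top',(.4965,y,.135)); print(y,round(v,1),g[int(v)-5:int(v)+7,int(round(u))].astype(int))
E
```

```text
[ 0.49961431 -0.25278274  0.22225233] [ 0.16599322  0.34688263 -1.05127623]
0.06 180.1 [ 32  28  41  79 101 116 110 102 102 110 111 127]
0.0 180.1 [ 24  32  55  94 113 115 108 101 100 107 115 132]
-0.06 180.2 [ 15  24  46  75  89  91  90  94 102 110 113 126]
-0.11 180.2 [116 126 146 171 180 156 148 161 164 157 160 161]
-0.13 180.2 [ 93 112 163 185 187 176 165 162 176 189 197 186]
-0.15 180.2 [ 81 112 168 187 179 154 152 160 153 128 131 133]
```

The coil lies on its line in the top image (row 180), so the spring stays hooked.

Request:
{"method": "carry_out", "body": {
  "offset": [
    [0, 0.02, 0],
    [-0.001, 0.035, 0],
    [-0.001, 0.044, 0],
    [-0.001, 0.044, 0],
    [-0.001, 0.044, 0],
    [-0.001, 0.044, 0],
    [-0.001, 0.044, 0],
    [-0.001, 0.044, 0],
    [-0.001, 0.044, 0],
    [-0.001, 0.044, 0]
  ],
  "twist": [0, -0.1, -0.11, -0.11, -0.11, -0.11, -0.11, -0.11, -0.11, -0.11]
}}

```text
clock: 45.35
position: [0.4893, 0.1565, 0.2219]
orientation: [-3.14, 0.002, 0.597]
ft_force: [0.1, -0.6, -1.0]
finger_gap: 0.022
gripper_force: 98.9
```

Request:
{"method": "carry_out", "body": {
  "offset": [
    [-0.001, 0.044, 0],
    [-0.001, 0.044, 0],
    [-0.001, 0.044, 0],
    [-0.001, 0.04, 0],
    [-0.002, 0.03, 0],
    [-0.002, 0.02, 0],
    [-0.002, 0.009, 0],
    [0, 0, 0],
    [0, 0, 0],
    [0, 0, 0]
  ],
  "twist": [-0.11, -0.11, -0.11, -0.11, -0.03, 0, 0, 0, 0, 0]
}}

```text
clock: 46.35
position: [0.4811, 0.3839, 0.223]
orientation: [3.141, 0.0, 0.13]
ft_force: [-0.1, -0.6, -1.5]
finger_gap: 0.0218
gripper_force: 98.8
```

Request:
{"method": "carry_out", "body": {
  "offset": [
    [0, 0, -0.025],
    [0, 0, -0.04],
    [0, 0, -0.045],
    [0, 0, -0.045],
    [0, 0, -0.035],
    [0, 0, -0.02],
    [0, 0, -0.008],
    [0, 0, 0],
    [0, 0, 0]
  ],
  "twist": [0, 0, 0, 0, 0, 0, 0, 0, 0]
}}

```text
clock: 47.25
position: [0.4824, 0.3852, 0.0069]
orientation: [-3.141, -0.003, 0.13]
ft_force: [0.7, -0.4, -1.7]
finger_gap: 0.0219
gripper_force: 98.8
```

Request:
{"method": "carry_out", "body": {
  "offset": [
    [0, 0, -0.006],
    [0, 0, -0.004],
    [0, 0, -0.002],
    [0, 0, 0],
    [0, 0, 0]
  ],
  "twist": [0, 0, 0, 0, 0]
}}

```text
clock: 47.75
position: [0.4811, 0.385, -0.0068]
orientation: [-3.142, -0.0, 0.131]
ft_force: [0.6, 1.1, -1.2]
finger_gap: 0.0217
gripper_force: 98.8
```

Request:
{"method": "carry_out", "body": {
  "offset": [
    [0, 0, -0.002],
    [0, 0, 0],
    [0, 0, 0]
  ],
  "twist": [0, 0, 0]
}}

```text
clock: 48.05
position: [0.481, 0.3849, -0.0089]
orientation: [3.142, 0.0, 0.131]
ft_force: [0.9, 1.1, -0.9]
finger_gap: 0.0218
gripper_force: 98.8
```

Request:
{"method": "carry_out", "body": {
  "offset": [
    [0, 0, 0],
    [0, 0, 0],
    [0, 0, 0],
    [0, 0, 0]
  ],
  "twist": [0, 0, 0, 0],
  "gripper": 60
}}

```text
clock: 48.45
position: [0.4813, 0.385, -0.0086]
orientation: [-3.141, -0.0, 0.131]
ft_force: [-0.3, -0.2, 0.1]
finger_gap: 0.051
gripper_force: 0.0
```

Request:
{"method": "carry_out", "body": {
  "offset": [
    [0, 0, 0.01],
    [0, 0, 0.02],
    [0, 0, 0.035],
    [0, 0, 0.045],
    [0, 0, 0.045],
    [0, 0, 0.045],
    [0, 0, 0.03],
    [0, 0, 0.01],
    [0, 0, 0],
    [0, 0, 0]
  ],
  "twist": [0, 0, 0, 0, 0, 0, 0, 0, 0, 0]
}}

```text
clock: 49.45
position: [0.4802, 0.3844, 0.2292]
orientation: [3.14, 0.003, 0.131]
ft_force: [-0.1, -0.3, -0.3]
finger_gap: 0.0516
gripper_force: 0.0
```

```bash
python3 - <<'E'
from h import *
o=ctrl.observe(); print(o['position'].tolist(),o['orientation'].tolist())
a=snap('wrist','w14.png'); cv2.imwrite('pics/x.png',a[:,:,::-1])
hsv=cv2.cvtColor(a,cv2.COLOR_RGB2HSV); m=cv2.inRange(hsv,(5,120,60),(20,255,255)); n,l,st,c=cv2.connectedComponentsWithStats(m)
i=1+st[1:,4].argmax(); print(st[i],wray(o['position'],o['orientation'],*c[i],.041))
t=cv2.imread('pics/top0.png').mean(2)
h=np.array([.579,.166])
for f in ('top0','t9'):
  t=cv2.imread(f'pics/{f}.png').mean(2); r=[]
  for th in range(-100,101,4):
    q=np.radians(th); vals=[]
    for rr in (.062,.066,.07):
        u,v=proj('top',(h[0]-rr*np.cos(q),h[1]+rr*np.sin(q),.14)); vals.append(cv2.getRectSubPix(t.astype(np.float32),(1,1),(float(u),float(v)))[0,0])
    r.append((th,int(np.mean(vals))))
  print(f,r)
E
```

```text
[0.4801659305686041, 0.3843775193654225, 0.22920802919334393] [3.140498571830734, 0.0028799866504152227, 0.13096055864278378]
[ 247  126   17   64 1028] [0.48359741 0.3852304  0.041     ]
top0 [(-100, 190), (-96, 191), (-92, 185), (-88, 156), (-84, 120), (-80, 80), (-76, 57), (-72, 71), (-68, 86), (-64, 114), (-60, 157), (-56, 187), (-52, 194), (-48, 194), (-44, 195), (-40, 195), (-36, 193), (-32, 192), (-28, 192), (-24, 191), (-20, 190), (-16, 172), (-12, 107), (-8, 55), (-4, 90), (0, 162), (4, 188), (8, 189), (12, 189), (16, 189), (20, 189), (24, 187), (28, 187), (32, 187), (36, 186), (40, 185), (44, 160), (48, 127), (52, 127), (56, 108), (60, 57), (64, 45), (68, 72), (72, 106), (76, 114), (80, 115), (84, 114), (88, 115), (92, 116), (96, 117), (100, 118)]
t9 [(-100, 187), (-96, 188), (-92, 182), (-88, 155), (-84, 119), (-80, 78), (-76, 55), (-72, 75), (-68, 89), (-64, 112), (-60, 154), (-56, 183), (-52, 191), (-48, 192), (-44, 192), (-40, 191), (-36, 191), (-32, 191), (-28, 189), (-24, 189), (-20, 189), (-16, 169), (-12, 105), (-8, 53), (-4, 88), (0, 161), (4, 185), (8, 187), (12, 187), (16, 185), (20, 185), (24, 185), (28, 183), (32, 184), (36, 184), (40, 181), (44, 158), (48, 125), (52, 126), (56, 104), (60, 56), (64, 44), (68, 69), (72, 104), (76, 114), (80, 113), (84, 113), (88, 113), (92, 114), (96, 116), (100, 115)]
```

The puller lies back in the tray at (0.4836, 0.3852). The spokes stand at -8°, 63.5° and -77°. I plan the wheel strokes now.

```bash
cat > arc.py <<'E'
import numpy as np,sys
a,n=float(sys.argv[1]),int(sys.argv[2]); s=.14; th=np.radians(a)+s*np.arange(n+1)
P=1e3*np.c_[-.046*np.cos(th),.046*np.sin(th)]; print(np.degrees(th[-1]),(P[0]+[579,166]).round(1),(P[-1]+[579,166]).round(1),np.diff(np.round(P),axis=0).tolist())
E
python3 arc.py 27 7; python3 arc.py -3 11
```

```text
83.14986392282067 [538.  186.9] [573.5 211.7] [[3.0, 5.0], [4.0, 5.0], [5.0, 5.0], [5.0, 3.0], [6.0, 3.0], [6.0, 2.0], [7.0, 2.0]]
85.23550045014677 [533.1 163.6] [575.2 211.8] [[0.0, 6.0], [1.0, 6.0], [2.0, 7.0], [3.0, 5.0], [3.0, 6.0], [5.0, 5.0], [4.0, 4.0], [6.0, 3.0], [6.0, 3.0], [6.0, 2.0], [6.0, 1.0]]
```

Request:
{"method": "carry_out", "body": {
  "offset": [
    [0.007, -0.02, 0],
    [0.007, -0.025, 0],
    [0.007, -0.025, 0],
    [0.007, -0.028, 0],
    [0.007, -0.028, 0],
    [0.007, -0.028, 0],
    [0.007, -0.022, 0],
    [0.005, -0.014, 0],
    [0.004, -0.008, 0],
    [0, 0, 0]
  ],
  "twist": [0.1, 0.12, 0.13, 0.13, 0.13, 0.13, 0.12, 0.1, 0.01, 0],
  "gripper": 0,
  "squeeze": 40
}}

```text
clock: 50.5
position: [0.5387, 0.1861, 0.2295]
orientation: [-3.139, 0.002, 1.098]
ft_force: [-0.3, 0.8, 0.4]
finger_gap: 0.0002
gripper_force: 0.0
```

Request:
{"method": "carry_out", "body": {
  "offset": [
    [0, 0, -0.02],
    [0, 0, -0.02],
    [0, 0, 0],
    [0, 0, 0]
  ],
  "twist": [0, 0, 0, 0]
}}

```text
clock: 50.9
position: [0.5386, 0.1875, 0.1908]
orientation: [-3.14, 0.001, 1.101]
ft_force: [-0.1, -0.3, 0.2]
finger_gap: 0.0002
gripper_force: 0.0
```

Request:
{"method": "carry_out", "body": {
  "offset": [
    [0, 0, -0.015],
    [0, 0, -0.02],
    [0, 0, -0.02],
    [0, 0, -0.015],
    [0, 0, -0.01],
    [0, 0, -0.008],
    [0, 0, 0],
    [0, 0, 0]
  ],
  "twist": [0, 0, 0, 0, 0, 0, 0, 0]
}}

```text
clock: 51.7
position: [0.5396, 0.187, 0.1038]
orientation: [3.141, -0.001, 1.101]
ft_force: [0.1, 0.6, 0.3]
finger_gap: -0.0003
gripper_force: 0.0
```

Request:
{"method": "carry_out", "body": {
  "offset": [
    [0.003, 0.005, 0],
    [0.004, 0.005, 0],
    [0.005, 0.005, 0],
    [0.005, 0.003, 0],
    [0, 0, 0]
  ],
  "twist": [-0.14, -0.14, -0.14, -0.14, 0]
}}

```text
clock: 52.2
position: [0.5568, 0.2052, 0.1041]
orientation: [3.141, -0.001, 0.542]
ft_force: [0.0, -0.6, -0.2]
finger_gap: -0.0002
gripper_force: 0.4
```

Request:
{"method": "carry_out", "body": {
  "offset": [
    [0.006, 0.003, 0],
    [0.006, 0.002, 0],
    [0.007, 0.002, 0],
    [0, 0, 0]
  ],
  "twist": [-0.14, -0.14, -0.14, 0]
}}

```text
clock: 52.6
position: [0.5756, 0.2119, 0.1037]
orientation: [-3.142, -0.001, 0.124]
ft_force: [-0.7, -0.2, 0.5]
finger_gap: 0.0002
gripper_force: 0.3
```

Request:
{"method": "carry_out", "body": {
  "offset": [
    [-0.002, -0.002, 0.02],
    [0, 0, 0.04],
    [0, 0, 0.04],
    [-0.015, 0, 0.03],
    [-0.03, 0, 0.01],
    [-0.03, 0, 0],
    [-0.02, 0, 0]
  ],
  "twist": [0, 0, 0, 0, 0, 0, 0]
}}

```text
clock: 53.3
position: [0.477, 0.2099, 0.2443]
orientation: [-3.141, -0.003, 0.127]
ft_force: [0.6, 0.5, -0.1]
finger_gap: -0.0002
gripper_force: 0.0
```

```bash
cat > sp.py <<'E'
from h import *
o=ctrl.observe(); print(o['position'].round(4).tolist(),o['orientation'].round(3).tolist(),o['ft_force'].round(1).tolist())
t=ctrl.read_camera('top').mean(2).astype(np.float32); h=np.array([.579,.166]); r={}
for th in range(-96,85,4):
    q=np.radians(th); v=[]
    for rr in (.062,.066,.07):
        u,w=proj('top',(h[0]-rr*np.cos(q),h[1]+rr*np.sin(q),.14)); v.append(cv2.getRectSubPix(t,(1,1),(float(u),float(w)))[0,0])
    r[th]=int(np.mean(v))
print(r)
E
python3 sp.py
```

```text
[0.477, 0.2099, 0.2443] [-3.141, -0.003, 0.127] [0.6, 0.5, -0.1]
{-96: 167, -92: 168, -88: 177, -84: 180, -80: 159, -76: 105, -72: 88, -68: 114, -64: 150, -60: 173, -56: 182, -52: 186, -48: 186, -44: 180, -40: 149, -36: 96, -32: 72, -28: 85, -24: 119, -20: 168, -16: 184, -12: 185, -8: 183, -4: 183, 0: 182, 4: 182, 8: 176, 12: 124, 16: 73, 20: 63, 24: 64, 28: 62, 32: 47, 36: 36, 40: 39, 44: 45, 48: 50, 52: 53, 56: 59, 60: 62, 64: 68, 68: 70, 72: 69, 76: 69, 80: 68, 84: 71}
```

The wheel advanced by about 46°, spokes now at -32° and 40°, so the method works. Next is a full 72° stroke.

Request:
{"method": "carry_out", "body": {
  "offset": [
    [0.006, -0.004, 0],
    [0.006, -0.004, 0],
    [0.006, -0.004, 0],
    [0.006, -0.004, 0],
    [0.006, -0.004, 0],
    [0.006, -0.004, 0],
    [0.006, -0.005, 0],
    [0.006, -0.005, 0],
    [0.006, -0.005, 0],
    [0.002, -0.002, 0]
  ],
  "twist": [0.137, 0.137, 0.137, 0.137, 0.137, 0.137, 0.137, 0.137, 0.137, 0.137]
}}

```text
clock: 54.35
position: [0.535, 0.1683, 0.2435]
orientation: [3.14, -0.0, 1.501]
ft_force: [-0.3, -0.0, 0.1]
finger_gap: -0.0004
gripper_force: 0.0
```

Request:
{"method": "carry_out", "body": {
  "offset": [
    [0, 0, 0],
    [0, 0, -0.015],
    [0, 0, -0.025],
    [0, 0, -0.03],
    [0, 0, -0.03],
    [0, 0, -0.02],
    [0, 0, -0.012],
    [0, 0, -0.008],
    [0, 0, 0],
    [0, 0, 0]
  ],
  "twist": [0, 0, 0, 0, 0, 0, 0, 0, 0, 0]
}}

```text
clock: 55.35
position: [0.5348, 0.169, 0.1041]
orientation: [3.14, -0.0, 1.491]
ft_force: [-0.2, -0.4, 0.4]
finger_gap: -0.0001
gripper_force: 0.0
```

Request:
{"method": "carry_out", "body": {
  "offset": [
    [0.001, 0.0065, 0],
    [0.002, 0.006, 0],
    [0.0025, 0.006, 0],
    [0.0035, 0.0055, 0],
    [0.004, 0.005, 0],
    [0.005, 0.0045, 0],
    [0.0055, 0.0035, 0],
    [0.006, 0.003, 0],
    [0.006, 0.002, 0],
    [0.0065, 0.001, 0]
  ],
  "twist": [-0.14, -0.14, -0.14, -0.14, -0.14, -0.14, -0.14, -0.14, -0.14, -0.14]
}}

```text
clock: 56.35
position: [0.5763, 0.2121, 0.1044]
orientation: [3.141, -0.0, 0.085]
ft_force: [-2.3, -1.6, 1.3]
finger_gap: -0.0003
gripper_force: 1.3
```

Request:
{"method": "carry_out", "body": {
  "offset": [
    [0, 0, 0],
    [-0.002, -0.002, 0.02],
    [0, 0, 0.04],
    [0, 0, 0.04],
    [-0.015, 0, 0.03],
    [-0.03, 0, 0.01],
    [-0.03, 0, 0],
    [-0.02, 0, 0],
    [0, 0, 0],
    [0, 0, 0]
  ],
  "twist": [0, 0, 0, 0, 0, 0, 0, 0, 0, 0]
}}

```text
clock: 57.35
position: [0.4796, 0.21, 0.2442]
orientation: [-3.141, -0.003, 0.093]
ft_force: [0.5, 0.2, -0.5]
finger_gap: -0.0001
gripper_force: 0.0
```

```bash
python3 sp.py
```

```text
[0.4796, 0.21, 0.2442] [-3.141, -0.003, 0.093] [0.5, 0.2, -0.5]
{-96: 174, -92: 172, -88: 175, -84: 179, -80: 176, -76: 159, -72: 113, -68: 110, -64: 139, -60: 171, -56: 183, -52: 185, -48: 185, -44: 185, -40: 168, -36: 119, -32: 86, -28: 75, -24: 100, -20: 149, -16: 181, -12: 184, -8: 183, -4: 183, 0: 181, 4: 181, 8: 170, 12: 114, 16: 68, 20: 61, 24: 67, 28: 62, 32: 49, 36: 39, 40: 42, 44: 45, 48: 51, 52: 55, 56: 61, 60: 64, 64: 69, 68: 74, 72: 74, 76: 71, 80: 72, 84: 71}
```

Request:
{"method": "carry_out", "body": {
  "offset": [
    [0.006, -0.004, 0],
    [0.006, -0.004, 0],
    [0.006, -0.004, 0],
    [0.006, -0.004, 0],
    [0.006, -0.004, 0],
    [0.006, -0.004, 0],
    [0.006, -0.005, 0],
    [0.005, -0.005, 0],
    [0.005, -0.005, 0],
    [0.002, -0.002, 0]
  ],
  "twist": [0.14, 0.14, 0.14, 0.14, 0.14, 0.14, 0.14, 0.14, 0.14, 0.14]
}}

```text
clock: 58.4
position: [0.5345, 0.1682, 0.243]
orientation: [3.141, 0.0, 1.497]
ft_force: [-0.2, 0.3, 0.0]
finger_gap: -0.0002
gripper_force: 0.0
```

Request:
{"method": "carry_out", "body": {
  "offset": [
    [0, 0, 0],
    [0, 0, -0.015],
    [0, 0, -0.025],
    [0, 0, -0.03],
    [0, 0, -0.03],
    [0, 0, -0.02],
    [0, 0, -0.012],
    [0, 0, -0.008],
    [0, 0, 0],
    [0, 0, 0]
  ],
  "twist": [0, 0, 0, 0, 0, 0, 0, 0, 0, 0]
}}

```text
clock: 59.4
position: [0.5338, 0.169, 0.1041]
orientation: [3.14, -0.0, 1.491]
ft_force: [0.2, -0.1, 0.1]
finger_gap: 0.0001
gripper_force: 0.0
```

Request:
{"method": "carry_out", "body": {
  "offset": [
    [0.001, 0.0065, 0],
    [0.002, 0.006, 0],
    [0.0025, 0.006, 0],
    [0.0035, 0.0055, 0],
    [0.004, 0.005, 0],
    [0.005, 0.0045, 0],
    [0.0055, 0.0035, 0],
    [0.006, 0.003, 0],
    [0.006, 0.002, 0],
    [0.0065, 0.001, 0]
  ],
  "twist": [-0.14, -0.14, -0.14, -0.14, -0.14, -0.14, -0.14, -0.14, -0.14, -0.14]
}}

```text
clock: 60.4
position: [0.5752, 0.2121, 0.1044]
orientation: [3.141, 0.0, 0.085]
ft_force: [-3.0, -1.6, 1.6]
finger_gap: -0.0001
gripper_force: 1.5
```

Request:
{"method": "carry_out", "body": {
  "offset": [
    [0, 0, 0],
    [-0.002, -0.002, 0.02],
    [0, 0, 0.04],
    [0, 0, 0.04],
    [-0.015, 0, 0.03],
    [-0.03, 0, 0.01],
    [-0.03, 0, 0],
    [-0.02, 0, 0],
    [0, 0, 0],
    [0, 0, 0]
  ],
  "twist": [0, 0, 0, 0, 0, 0, 0, 0, 0, 0]
}}

```text
clock: 61.4
position: [0.4786, 0.21, 0.2442]
orientation: [-3.141, -0.003, 0.093]
ft_force: [0.7, -0.3, 0.7]
finger_gap: -0.0003
gripper_force: 0.0
```

```bash
python3 sp.py
```

```text
[0.4786, 0.21, 0.2442] [-3.141, -0.003, 0.093] [0.7, -0.3, 0.7]
{-96: 175, -92: 172, -88: 171, -84: 176, -80: 179, -76: 176, -72: 151, -68: 118, -64: 129, -60: 164, -56: 182, -52: 183, -48: 184, -44: 182, -40: 153, -36: 98, -32: 71, -28: 83, -24: 117, -20: 168, -16: 184, -12: 183, -8: 183, -4: 182, 0: 182, 4: 182, 8: 173, 12: 119, 16: 72, 20: 61, 24: 64, 28: 62, 32: 48, 36: 37, 40: 41, 44: 45, 48: 50, 52: 55, 56: 61, 60: 62, 64: 68, 68: 75, 72: 74, 76: 70, 80: 72, 84: 70}
```

Request:
{"method": "carry_out", "body": {
  "offset": [
    [0.006, -0.004, 0],
    [0.006, -0.004, 0],
    [0.006, -0.004, 0],
    [0.006, -0.004, 0],
    [0.006, -0.004, 0],
    [0.006, -0.004, 0],
    [0.006, -0.005, 0],
    [0.005, -0.005, 0],
    [0.005, -0.005, 0],
    [0.003, -0.002, 0]
  ],
  "twist": [0.14, 0.14, 0.14, 0.14, 0.14, 0.14, 0.14, 0.14, 0.14, 0.14]
}}

```text
clock: 62.45
position: [0.5345, 0.1682, 0.243]
orientation: [3.141, 0.0, 1.497]
ft_force: [0.1, 0.5, 0.7]
finger_gap: -0.0
gripper_force: 0.0
```

Request:
{"method": "carry_out", "body": {
  "offset": [
    [0, 0, 0],
    [0, 0, -0.015],
    [0, 0, -0.025],
    [0, 0, -0.03],
    [0, 0, -0.03],
    [0, 0, -0.02],
    [0, 0, -0.012],
    [0, 0, -0.008],
    [0, 0, 0],
    [0, 0, 0]
  ],
  "twist": [0, 0, 0, 0, 0, 0, 0, 0, 0, 0]
}}

```text
clock: 63.45
position: [0.5338, 0.169, 0.104]
orientation: [3.14, -0.0, 1.491]
ft_force: [-0.9, -0.8, 0.4]
finger_gap: 0.0002
gripper_force: 0.0
```

Request:
{"method": "carry_out", "body": {
  "offset": [
    [0.001, 0.0065, 0],
    [0.002, 0.006, 0],
    [0.0025, 0.006, 0],
    [0.0035, 0.0055, 0],
    [0.004, 0.005, 0],
    [0.005, 0.0045, 0]
  ],
  "twist": [-0.14, -0.14, -0.14, -0.14, -0.14, -0.14]
}}

```text
clock: 64.05
position: [0.5514, 0.2023, 0.1045]
orientation: [3.141, 0.0, 0.645]
ft_force: [-3.3, -2.3, 1.2]
finger_gap: 0.0
gripper_force: 1.5
```

```bash
python3 -c "
from h import *
o=ctrl.observe();print(o['ft_force'],o['torque'])"
```

```text
[-3.32178217 -2.28284545  1.22149103] [-0.43515639  0.40341865 -0.04207916]
```

Request:
{"method": "carry_out", "body": {
  "offset": [
    [0.0055, 0.0035, 0],
    [0.006, 0.003, 0]
  ],
  "twist": [-0.14, -0.14]
}}

```text
clock: 64.25
position: [0.5629, 0.2089, 0.1045]
orientation: [3.141, -0.0, 0.365]
ft_force: [-3.3, -1.6, 1.4]
finger_gap: 0.0001
gripper_force: 1.5
```

Request:
{"method": "carry_out", "body": {
  "offset": [
    [0.003, 0.001, 0],
    [0.003, 0.001, 0]
  ],
  "twist": [-0.07, -0.07]
}}

```text
clock: 64.45
position: [0.5689, 0.211, 0.1044]
orientation: [3.141, -0.0, 0.228]
ft_force: [-3.2, -1.2, 1.2]
finger_gap: -0.0001
gripper_force: 1.3
```

Request:
{"method": "carry_out", "body": {
  "offset": [
    [0.003, 0.0005, 0],
    [0.003, 0.0005, 0],
    [0, 0, 0]
  ],
  "twist": [-0.07, -0.07, 0]
}}

```text
clock: 64.75
position: [0.5751, 0.212, 0.1044]
orientation: [-3.142, -0.001, 0.091]
ft_force: [-2.3, 0.5, 1.1]
finger_gap: -0.0001
gripper_force: 0.8
```

Request:
{"method": "carry_out", "body": {
  "offset": [
    [-0.002, -0.002, 0.02],
    [0, 0, 0.04],
    [0, 0, 0.04],
    [-0.015, 0, 0.03],
    [-0.03, 0, 0.01],
    [-0.03, 0, 0],
    [-0.02, 0, 0],
    [0, 0, 0],
    [0, 0, 0]
  ],
  "twist": [0, 0, 0, 0, 0, 0, 0, 0, 0]
}}

```text
clock: 65.65
position: [0.4782, 0.21, 0.2442]
orientation: [-3.141, -0.003, 0.092]
ft_force: [0.7, 1.2, 0.6]
finger_gap: 0.0
gripper_force: 0.0
```

```bash
python3 sp.py
```

```text
[0.4782, 0.21, 0.2442] [-3.141, -0.003, 0.092] [0.7, 1.2, 0.6]
{-96: 176, -92: 176, -88: 175, -84: 173, -80: 173, -76: 177, -72: 170, -68: 140, -64: 129, -60: 158, -56: 180, -52: 184, -48: 186, -44: 175, -40: 138, -36: 91, -32: 75, -28: 89, -24: 122, -20: 170, -16: 184, -12: 183, -8: 182, -4: 183, 0: 181, 4: 182, 8: 172, 12: 120, 16: 72, 20: 67, 24: 67, 28: 57, 32: 41, 36: 36, 40: 40, 44: 45, 48: 49, 52: 53, 56: 57, 60: 62, 64: 68, 68: 70, 72: 73, 76: 69, 80: 70, 84: 70}
```

About 16° remain: the spoke is at -32.5°, and the stop is expected at -17°. The last stroke goes in small steps.

Request:
{"method": "carry_out", "body": {
  "offset": [
    [0.006, -0.004, 0],
    [0.006, -0.004, 0],
    [0.006, -0.004, 0],
    [0.006, -0.004, 0],
    [0.006, -0.004, 0],
    [0.006, -0.004, 0],
    [0.006, -0.005, 0],
    [0.005, -0.005, 0],
    [0.005, -0.005, 0],
    [0.003, -0.002, 0]
  ],
  "twist": [0.14, 0.14, 0.14, 0.14, 0.14, 0.14, 0.14, 0.14, 0.14, 0.14]
}}

```text
clock: 66.7
position: [0.534, 0.1682, 0.2431]
orientation: [3.141, 0.0, 1.496]
ft_force: [0.1, -0.1, -0.2]
finger_gap: -0.0003
gripper_force: 0.0
```

Request:
{"method": "carry_out", "body": {
  "offset": [
    [0, 0, 0],
    [0, 0, -0.015],
    [0, 0, -0.025],
    [0, 0, -0.03],
    [0, 0, -0.03],
    [0, 0, -0.02],
    [0, 0, -0.012],
    [0, 0, -0.008],
    [0, 0, 0],
    [0, 0, 0]
  ],
  "twist": [0, 0, 0, 0, 0, 0, 0, 0, 0, 0]
}}

```text
clock: 67.7
position: [0.5333, 0.169, 0.104]
orientation: [3.14, -0.0, 1.491]
ft_force: [0.3, 0.2, 0.2]
finger_gap: -0.0001
gripper_force: 0.0
```

Request:
{"method": "carry_out", "body": {
  "offset": [
    [0.001, 0.0065, 0],
    [0.001, 0.003, 0],
    [0.001, 0.003, 0],
    [0, 0, 0]
  ],
  "twist": [-0.14, -0.07, -0.07, 0]
}}

```text
clock: 68.1
position: [0.5363, 0.1815, 0.1045]
orientation: [3.14, -0.0, 1.211]
ft_force: [-0.8, -2.0, 1.1]
finger_gap: 0.0001
gripper_force: 0.8
```

Request:
{"method": "carry_out", "body": {
  "offset": [
    [0.001, 0.0015, 0],
    [0.0005, 0.0015, 0],
    [0, 0, 0]
  ],
  "twist": [-0.035, -0.035, 0]
}}

```text
clock: 68.4
position: [0.5376, 0.1843, 0.1042]
orientation: [3.14, -0.0, 1.142]
ft_force: [-1.1, -1.6, 1.2]
finger_gap: 0.0002
gripper_force: 1.0
```

Request:
{"method": "carry_out", "body": {
  "offset": [
    [0.0005, 0.0015, 0],
    [0, 0, 0]
  ],
  "twist": [-0.035, 0]
}}

```text
clock: 68.6
position: [0.538, 0.1857, 0.1039]
orientation: [3.14, -0.0, 1.107]
ft_force: [-0.1, -2.0, 2.1]
finger_gap: -0.0
gripper_force: 1.0
```

Request:
{"method": "carry_out", "body": {
  "offset": [
    [0.001, 0.001, 0],
    [0, 0, 0]
  ],
  "twist": [-0.03, 0]
}}

```text
clock: 68.8
position: [0.5387, 0.1868, 0.1035]
orientation: [3.141, -0.0, 1.078]
ft_force: [-1.9, -1.7, 1.3]
finger_gap: 0.0
gripper_force: 1.1
```

Request:
{"method": "carry_out", "body": {
  "offset": [
    [0.0005, 0.001, 0],
    [0, 0, 0]
  ],
  "twist": [-0.02, 0]
}}

```text
clock: 69.0
position: [0.5392, 0.1879, 0.1033]
orientation: [3.141, -0.0, 1.056]
ft_force: [-1.2, -1.4, 1.2]
finger_gap: 0.0002
gripper_force: 1.1
```

Request:
{"method": "carry_out", "body": {
  "offset": [
    [0.0005, 0.001, 0],
    [0.0005, 0.001, 0]
  ],
  "twist": [-0.02, -0.02]
}}

```text
clock: 69.2
position: [0.5402, 0.1898, 0.1032]
orientation: [3.141, 0.0, 1.015]
ft_force: [-1.7, -1.6, 1.2]
finger_gap: -0.0001
gripper_force: 1.2
```

Request:
{"method": "carry_out", "body": {
  "offset": [
    [0.0005, 0.001, 0],
    [0, 0, 0]
  ],
  "twist": [-0.02, 0]
}}

```text
clock: 69.4
position: [0.5407, 0.191, 0.1031]
orientation: [3.142, -0.0, 0.996]
ft_force: [-0.4, -1.7, 0.4]
finger_gap: -0.0002
gripper_force: 0.9
```

Request:
{"method": "carry_out", "body": {
  "offset": [
    [0.0005, 0.001, 0],
    [0, 0, 0]
  ],
  "twist": [-0.02, 0]
}}

```text
clock: 69.6
position: [0.5411, 0.192, 0.1031]
orientation: [-3.142, 0.0, 0.975]
ft_force: [-0.8, -1.1, 1.0]
finger_gap: -0.0004
gripper_force: 1.0
```

Request:
{"method": "carry_out", "body": {
  "offset": [
    [0.0005, 0.001, 0],
    [0, 0, 0]
  ],
  "twist": [-0.02, 0]
}}

```text
clock: 69.8
position: [0.5415, 0.1928, 0.1031]
orientation: [-3.141, 0.001, 0.955]
ft_force: [-1.5, -2.6, 1.1]
finger_gap: -0.0
gripper_force: 1.5
```

Request:
{"method": "carry_out", "body": {
  "offset": [
    [0.001, 0.001, 0],
    [0, 0, 0]
  ],
  "twist": [-0.02, 0]
}}

```text
clock: 70.0
position: [0.5416, 0.1932, 0.103]
orientation: [-3.14, 0.003, 0.935]
ft_force: [-4.9, -5.5, 3.1]
finger_gap: 0.0001
gripper_force: 3.7
```

Request:
{"method": "carry_out", "body": {
  "offset": [
    [0.0005, 0.001, 0],
    [0, 0, 0]
  ],
  "twist": [-0.02, 0]
}}

```text
clock: 70.2
position: [0.5416, 0.1935, 0.1029]
orientation: [-3.14, 0.005, 0.916]
ft_force: [-6.6, -8.7, 4.7]
finger_gap: -0.0002
gripper_force: 5.3
```

Request:
{"method": "carry_out", "body": {
  "offset": [
    [0.001, 0.001, 0],
    [0, 0, 0]
  ],
  "twist": [-0.02, 0]
}}

```text
clock: 70.4
position: [0.5417, 0.1937, 0.1028]
orientation: [-3.139, 0.009, 0.896]
ft_force: [-11.9, -10.7, 8.3]
finger_gap: -0.0006
gripper_force: 7.8
```

```bash
python3 sp.py
```

```text
[0.5417, 0.1937, 0.1028] [-3.139, 0.009, 0.896] [-11.9, -10.7, 8.3]
{-96: 159, -92: 123, -88: 104, -84: 119, -80: 152, -76: 166, -72: 160, -68: 134, -64: 127, -60: 154, -56: 177, -52: 185, -48: 185, -44: 187, -40: 187, -36: 186, -32: 187, -28: 184, -24: 172, -20: 122, -16: 61, -12: 61, -8: 71, -4: 46, 0: 40, 4: 77, 8: 93, 12: 92, 16: 91, 20: 89, 24: 91, 28: 82, 32: 59, 36: 34, 40: 24, 44: 29, 48: 40, 52: 44, 56: 49, 60: 59, 64: 64, 68: 71, 72: 76, 76: 80, 80: 84, 84: 89}
```

The force climbs to 16 N without movement, and the spoke is at about -15°: this is the hard stop. I back off, retreat and check.

Request:
{"method": "carry_out", "body": {
  "offset": [
    [-0.002, -0.003, 0],
    [-0.002, -0.003, 0],
    [0, 0, 0.015],
    [0, 0, 0.03],
    [0, 0, 0.04],
    [-0.015, 0, 0.04],
    [-0.035, 0.01, 0.02],
    [-0.035, 0.02, 0],
    [-0.03, 0.02, 0],
    [-0.02, 0.01, 0]
  ],
  "twist": [0.05, 0.05, 0, 0, 0, 0, 0, 0, 0, 0]
}}

```text
clock: 71.45
position: [0.4038, 0.2516, 0.25]
orientation: [3.141, -0.003, 0.996]
ft_force: [0.3, 0.0, 0.0]
finger_gap: -0.0
gripper_force: 0.0
```

Request:
{"method": "carry_out", "body": {
  "offset": [
    [0, 0.02, 0],
    [-0.01, 0.03, 0],
    [0, 0.03, 0],
    [0, 0.02, 0],
    [0, 0, 0],
    [0, 0, 0]
  ],
  "twist": [0, 0, 0, 0, 0, 0]
}}

```text
clock: 72.05
position: [0.3951, 0.3502, 0.249]
orientation: [3.141, -0.001, 0.996]
ft_force: [-0.2, -0.1, -0.9]
finger_gap: 0.0
gripper_force: 0.0
```

```bash
python3 sp.py; python3 - <<'E'
from h import *
a=snap('top','fin.png'); g=a.mean(2)
m=((a.min(2)>150)).astype(np.uint8)
# bottles: bright caps near row
n,l,st,c=cv2.connectedComponentsWithStats(m)
for i in range(1,n):
    if 40<st[i,4]<400:
        X=ray('top',*c[i],.184)
        if .3<X[0]<.62 and -.45<X[1]<.3: print(c[i].round(1),st[i].tolist(),X.round(4), 'z.06',ray('top',*c[i],.06).round(4))
for y in (.06,.0,-.06,-.11,-.13,-.15):
    u,v=proj('top',(.4965,y,.135)); print(y,round(v,1),g[int(v)-5:int(v)+7,int(round(u))].astype(int))
# jar/cup unchanged?
b=cv2.imread('pics/top0.png').mean(2)
for nme,(u,v) in dict(jar=(340,230),cup=(182,222),puller=(131,178)).items(): print(nme,np.abs(g-b)[v-14:v+15,u-12:u+13].mean())
h=cv2.cvtColor(a,cv2.COLOR_RGB2HSV); mm=cv2.inRange(h,(5,120,60),(20,255,255))[100:220,100:160]; ys,xs=mm.nonzero(); print('handle',ray('top',xs.mean()+100,ys.mean()+100,.041))
E
```

```text
[0.3951, 0.3502, 0.249] [3.141, -0.001, 0.996] [-0.2, -0.1, -0.9]
{-96: 159, -92: 123, -88: 104, -84: 119, -80: 151, -76: 164, -72: 160, -68: 133, -64: 126, -60: 153, -56: 176, -52: 185, -48: 185, -44: 186, -40: 186, -36: 187, -32: 186, -28: 183, -24: 170, -20: 121, -16: 63, -12: 67, -8: 129, -4: 177, 0: 183, 4: 182, 8: 181, 12: 182, 16: 182, 20: 179, 24: 180, 28: 179, 32: 179, 36: 174, 40: 138, 44: 114, 48: 107, 52: 69, 56: 42, 60: 61, 64: 98, 68: 110, 72: 112, 76: 110, 80: 110, 84: 109}
[181.3 155.5] [178, 151, 9, 10, 68] [0.5634 0.2006 0.184 ] z.06 [0.5816 0.2194 0.06  ]
[185.1 221.6] [178, 215, 15, 15, 185] [0.3718 0.1873 0.184 ] z.06 [0.3729 0.2049 0.06  ]
[341.2 229.9] [333, 221, 17, 18, 240] [ 0.3487 -0.2611  0.184 ] z.06 [ 0.3477 -0.2836  0.06  ]
0.06 180.1 [ 68  58  46  74  97 110 103  97  99 102 108 122]
0.0 180.1 [ 35  31  52  85 105 113 108  98  98 100 107 127]
-0.06 180.2 [ 20  14  38  68  86  92  84  90  98 107 106 119]
-0.11 180.2 [111 122 139 166 170 151 145 154 161 160 158 157]
-0.13 180.2 [187 190 188 183 178 167 155 152 167 179 189 178]
-0.15 180.2 [186 189 192 184 169 143 143 154 151 153 166 170]
jar 6.244137931034483
cup 5.587126436781609
puller 5.777471264367818
handle [0.60787801 0.36053344 0.041     ]
```

```bash
python3 - <<'E'
from h import *
for f in ('t13','fin'):
    a=cv2.imread(f'pics/{f}.png'); h=cv2.cvtColor(a,cv2.COLOR_BGR2HSV); m=cv2.inRange(h,(3,90,40),(22,255,255)); n,l,st,c=cv2.connectedComponentsWithStats(m,connectivity=8)
    print(f,[(c[i].round(1).tolist(),int(st[i,4]),ray('top',*c[i],.14).round(3)[:2].tolist()) for i in range(1,n) if st[i,4]>12])
    # caps: bright rows profile along the column of each expected bottle
    for y in (.074,.0206,-.0325,-.085):
        u,v=proj('top',(.535,y,.184)); print(y,(round(u,1),round(v,1)),a.mean(2)[int(v)-9:int(v)+16,int(round(u))].astype(int))
    r=int(proj('top',(.533,0,.184))[1]); print(a.mean(2)[r,190:310:2].astype(int).tolist())
E
```

```text
t13 [([157.5, 89.2], 1806, [0.772, 0.282]), ([226.4, 169.3], 66, [0.528, 0.072]), ([268.6, 169.0], 147, [0.53, -0.054]), ([243.2, 169.0], 72, [0.529, 0.022]), ([336.4, 175.4], 31, [0.511, -0.257])]
0.074 (np.float64(224.9), np.float64(165.2)) [144  95 102 153 181 190 189 189 192 191 189 191 188 167 121  78  59  64
  69  61  37  44  71  95 107]
0.0206 (np.float64(243.3), np.float64(165.3)) [133 105 143 176 189 189 192 191 190 198 191 191 183 160 110  68  56  51
  59  46  33  53  88 113 118]
-0.0325 (np.float64(261.6), np.float64(165.3)) [129 103 150 182 188 191 192 194 190 192 192 191 180 145  96  65  61  62
  57  38  26  53  85 103 109]
-0.085 (np.float64(279.7), np.float64(165.3)) [123 100 143 178 190 188 195 191 189 192 191 193 184 146 103  72  56  55
  48  26  32  55  86 105 111]
[188, 194, 174, 138, 153, 194, 198, 193, 193, 192, 195, 195, 194, 133, 160, 190, 188, 193, 193, 182, 93, 64, 30, 80, 177, 188, 191, 190, 190, 163, 66, 42, 64, 166, 192, 191, 192, 190, 164, 75, 51, 77, 169, 193, 189, 192, 193, 166, 67, 173, 196, 194, 194, 200, 197, 198, 198, 195, 197, 199]
fin [([157.5, 89
[... 365 characters left out ...]
4(165.3)) [175 179 180 181 184 182 183 183 182 183 180 178 180 183 183 170 130  85
  58  52  58  63  86 102 110]
-0.0325 (np.float64(261.6), np.float64(165.3)) [178 181 183 184 182 179 182 183 182 183 188 182 184 182 181 163 120  75
  56  52  57  64  86 100 106]
-0.085 (np.float64(279.7), np.float64(165.3)) [183 183 183 181 179 179 181 185 183 185 184 186 182 183 173 146 106  67
  53  54  48  54  80 103 105]
[182, 184, 176, 124, 133, 162, 185, 186, 187, 186, 186, 185, 170, 86, 144, 178, 183, 181, 183, 165, 86, 58, 17, 59, 163, 181, 185, 186, 186, 157, 53, 25, 59, 159, 184, 180, 183, 184, 162, 66, 23, 70, 166, 183, 182, 185, 184, 164, 65, 169, 188, 187, 186, 186, 191, 191, 187, 189, 188, 189]
```

```bash
python3 -c "
from h import *
print(ray('top',130.7,188.3,.041)); print(ctrl.job_done())"
```

```text
[0.47875229 0.38181779 0.041     ]
the job is handed in; nothing more can be done
None
```

The job is handed in at about 72 s, with no verdict returned: camera and force readings show four bottles upright in a row against the backstop, spring hooked on the post, wheel at its stop, puller in its tray, and the cup and jar unmoved.

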